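# Lay out the welder changeover kit on its tray

## Robot

A 7-joint arm with a two-finger parallel gripper is mounted at the origin on the work surface. World frame = base frame: x ahead of the robot, y to its left, z up, the work surface at z = 0. Lengths are in m, angles in degrees, forces in N, time in s.
With the tool pointing down it reaches from about 0.425 to 0.825 m from the base axis. Payload 3.6 kg.
Tool frame: the origin (TCP) lies at the very end of the fingers, on their centre line; the grasp point (between the pads) lies manip.tcp_to_grasp behind it (manip.tcp_to_grasp is the distance from the TCP to the grasp point, in m); z points along the fingers, y is the line along which they close (so a half turn about z gives the same grasp; the last joint's range is limited). The gripper opens to 85 mm and grips with 20 to 120 N. Pads are 22 mm wide; open, the fingers measure 114 mm over their backs; the gripper's body (76 mm by 85 mm) begins 54 mm behind the grasp point. The pads swing forward as they close: fully open they stand 13 mm farther back than shut.
Start: joints at [-76.06, 35.231, -0.722, 81.555, 0.464, 63.22, -2.315], TCP at [0.173, 0.626, 0.202] pointing down, gripper open.
Joint ranges: [-178.69, 178.69], [-17.37, 117.87], [-77.05, 75.6], [15.02, 138.74], [-78.02, 258.01], [0.78, 113.62], [-162.83, 162.83]. Speed limits (degrees/s): [159.86, 159.86, 180, 180, 180, 180, 180].

## Interface

Orientations are given as a 3x3 rotation matrix whose columns are the frame's x, y, z axes.
In Python, from station import manip, cams, finish_job gives the robot as it stands. The module is installed in compiled form; this text tells all that it offers.
- The arm moves only by the tool apply_moves, never from a script. Its argument "plan" is a list of rows, each an object of numbers: "dx", "dy", "dz": the shift along the tool's x, y, z in cm; "rx", "ry", "rz": the turn, a rotation vector about the tool's x, y, z in rad. A call has 1 to 10 rows; each row is the pose to reach, as a shift and turn from the pose commanded when the call began, along the tool's axes at that moment; what a row does not reach only later rows make up. A row lasts 1/8 s, in which the tool goes at most 62.5 mm and 10.7 degrees, less where a joint would pass 70% of its speed; a pose out of reach is approached as far as the arm can. A call with a gripper value outside its range is refused whole. "hand" is the closure, from -1 (fully open) to 1 (shut), so that 0 is half open, set as the call begins (left out, the last holds). The fingers move at their own pace and stop on an object; "newtons" is the grip in N (left out, the last holds). Time passes only in rows, so rows that repeat a pose let the fingers close. It gives the time, the measured TCP pose, the force, the opening and the grip force at its end, in the units of the state.
- manip.get_state(): the state, without advancing time (a new reading comes with each control period).
- cams.get_image(name): name is "scene" or "top" or "wrist"; returns a dict with "pixels" (480x640x3 uint8, red, green, blue), "fx", "fy", "cx", "cy" (pixels), "distortion" ([k1, k2, p1, p2, k3] as OpenCV has them; the pictures are not rectified), "R" (3x3) and "t" (3): a world point X has camera coordinates R X + t. Camera axes: x right, y down, z forward; pixel columns grow to the right and rows downward; lengths in m; the calibration is good to about 2 mm. A picture is of the moment at which its call begins. There is no depth.
- finish_job(): hands the job in; it is judged then, once.
The state is a dict: "t": time; "qpos": joint angles; "dq": joint speeds; "joint_efforts": joint torques, N m; "ee_pos": TCP position; "tool_rot": TCP orientation; "contact_force": force on the tool from outside, world axes, zero at the start; "moment": the same for the moment, N m; "gripper_width": finger opening in m; "finger_force": force on a finger pad.
Only numpy, scipy, OpenCV 4.12 (cv2) and the standard library are available. Lean on these libraries where they do the work, as an engineer would, in place of code of your own. Each camera call takes 0.05 s, during which the arm holds its last target. There are 200 camera calls.

## Task

Lay out the welding tooling on the grey tray, whose orange edge is its front: the steel anvil block centred on the yellow pad, the black clamp shoe centred on the blue pad, the brass collar centred flat on top of the shoe, and the copper bar directly behind the anvil with a gap of about 20 mm, all the blocks with their long sides running front to back of the tray. Only when these four are in place, stand the tall horn upright, wide end down, midway between the two pads; it must never topple. Leave the amber jar and the white-and-blue air fitting where they are.

Things in the scene. Friction and masses are not known exactly. Their poses are not given: they have to be found in the camera images.
- tray: Fixed grey tray, 190 mm front to back by 300 mm wide, floor 4 mm thick, low lip whose top is 10 mm above the bench. A wide orange edge and a 34 mm ledge beyond it mark the front. Origin at the tray's centre on the bench; x points from the front (orange) to the back, y to the tray's left, z up.
- pad_yellow: Fixed yellow square pad, 64 x 64 x 3 mm, on the tray floor; its top is 7 mm above the bench. Origin under its centre, 4 mm above the bench; axes parallel to the tray's. It lies 78 mm to the left or right of the tray's middle, 25 mm nearer the front than the tray's centre.
- pad_blue: Fixed blue square pad, same size and height as the yellow one, in the opposite place: 78 mm to the other side of the tray's middle, 25 mm nearer the front. Origin under its centre, axes parallel to the tray's. The two pads swap sides.
- anvil_center (a point): Loose steel anvil block, 50 x 36 mm, 34 mm high: a body 26 mm high with a dark land 26 x 18 x 8 mm on top. Point at its centre, 17 mm above its underside; x along its long side, z up. Grip across the 36 mm width.
- shoe_center (a point): Loose black clamp shoe, a block 56 x 42 x 20 mm with two white marks near the ends of its flat top. Point at its centre, 10 mm above its underside; x along its long side, z up. Grip across the 42 mm width.
- busbar_center (a point): Loose copper bar, 54 x 24 x 14 mm, with two dark spots on top. Point at its centre, 7 mm above its underside; x along its long side, z up. Grip across the 24 mm width.
- collar_center (a point): Loose brass collar (ring), 38 mm outside, 18 mm bore, 18 mm high, lying flat. Point at its centre, 9 mm above its underside; z along its axis, up. Grip across the outside.
- horn_center (a point): Loose welding horn, silvery, round, standing on its wide end: 42 mm diameter up to 38 mm, tapering to a straight stem 28 mm in diameter from 50 to 100 mm (its top). Point on its axis, 50 mm above its underside; z up. Grip by the stem.
- fitting_center (a point): Loose white air fitting with a blue top, 24 mm diameter, 32 mm high, standing among the kit. Bystander: not to be moved. Point at its centre, 16 mm above the bench.
- jar_center (a point): Loose amber jar with a red lid, 36 mm diameter, 45 mm high. Bystander: not to be moved. Point at its centre, 22.5 mm above the bench.
Things that resemble listed ones, but are neither listed nor needed, are in the scene too. Of the things that look like the part that bears busbar_center, take the one that is nearest to the robot's base at the start.

How it is judged:
By the outcome, as a careful person would: the job done as asked, in the order asked, and still so for the second after the job is handed in, with the robot touching nothing.
It also fails if it takes over 138 s, if anything falls off the work surface, if the arm or the gripper's body presses on something with over 40 N, if the wrist force passes 120 N, or if a joint passes its speed limit or range.

## Working session

There is one attempt and no reset: what is moved stays moved. The work goes in short steps, Python scripts to look and compute and a tool call to move; the robot and the scene stay as the last step left them, time stands still between calls to the robot, and variables do not carry over. Pictures are saved under pics/ and viewed, at most 16 in all, crops included, and the job is handed in when it is done.

Besides the shell and the picture viewer there is one more tool, called after ">>>" in YAML: its name, and indented under it one key for each argument. apply_moves: Moves the arm, as the interface text tells. Its arguments: {"type":"object","properties":{"plan":{"type":"array"},"hand":{"type":"number"},"newtons":{"type":"number"}},"required":["plan"]}

```bash
mkdir -p pics; cat > h.py <<'E'
import numpy as np, cv2, pickle
from station import manip, cams, finish_job
def grab(name,f):
    im=cams.get_image(name); cv2.imwrite(f'pics/{f}.png',cv2.cvtColor(im['pixels'],cv2.COLOR_RGB2BGR))
    pickle.dump({k:(np.array(v) if not isinstance(v,(int,float)) else v) for k,v in im.items()},open(f'pics/{f}.pkl','wb')); return im
def load(f): return pickle.load(open(f'pics/{f}.pkl','rb'))
def ray(im,uv,z):
    K=np.array([[im['fx'],0,im['cx']],[0,im['fy'],im['cy']],[0,0,1.]])
    p=cv2.undistortPoints(np.array(uv,float).reshape(-1,1,2),K,np.array(im['distortion'],float)).reshape(-1,2)
    R=np.array(im['R']);t=np.array(im['t']); c=-R.T@t
    d=np.c_[p,np.ones(len(p))]@R
    return c+d*((z-c[2])/d[:,2])[:,None]
def proj(im,X):
    K=np.array([[im['fx'],0,im['cx']],[0,im['fy'],im['cy']],[0,0,1.]])
    return cv2.projectPoints(np.array(X,float).reshape(-1,1,3),cv2.Rodrigues(np.array(im['R'],float))[0],np.array(im['t'],float),K,np.array(im['distortion'],float))[0].reshape(-1,2)
E
python3 - <<'E'
from h import *
for n in ('top','scene','wrist'):
    im=grab(n,n+'0'); R=np.array(im['R']);print(n,-R.T@np.array(im['t']),R[2],im['fx'])
s=manip.get_state();print(s,manip.tcp_to_grasp)
E
```

```text
top [ 0.33791685 -0.05308231  1.32392995] [ 0.11622689 -0.02460793 -0.9929178 ] 575.9424999822809
scene [ 0.97988083 -0.48468106  0.83030252] [-0.49676982  0.43611129 -0.75035104] 478.58803311461196
wrist [0.09820077 0.64705502 0.37195285] [ 0.29165791 -0.08247586 -0.95296033] 351.35792068290965
{'t': 0.15, 'qpos': array([-76.05937466,  35.27713348,  -0.72029293,  81.61990328,
         0.46391528,  63.2205818 ,  -2.31268254]), 'dq': array([ 0.07033725, -0.25099608,  0.01825637, -0.2560203 ,  0.00384476,
        0.11684659, -0.09691928]), 'joint_efforts': array([ 7.99796671e-04, -4.69659984e+01,  2.59740679e-01, -1.71252447e+01,
        1.00486726e-02,  7.12436231e-03,  7.62129826e-07]), 'ee_pos': array([0.17309332, 0.62585688, 0.20079944]), 'tool_rot': array([[-9.63838109e-01,  2.66488004e-01, -4.93426270e-04],
       [ 2.66488457e-01,  9.63836156e-01, -1.94084792e-03],
       [-4.16306095e-05, -2.00215560e-03, -9.99997995e-01]]), 'contact_force': array([-0.44462384, -0.63560291,  0.62630981]), 'moment': array([0.05867735, 0.02710811, 0.00157074]), 'finger_force': 0.0, 'gripper_width': 0.08548910439698462} 0.0187
```

View pics/top0.png

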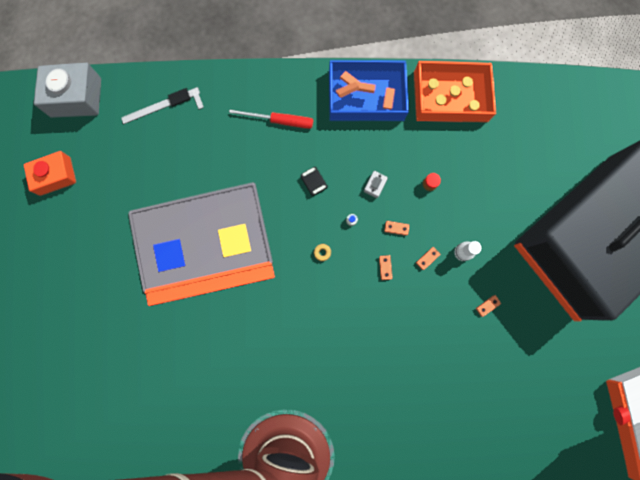

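View pics/scene0.png

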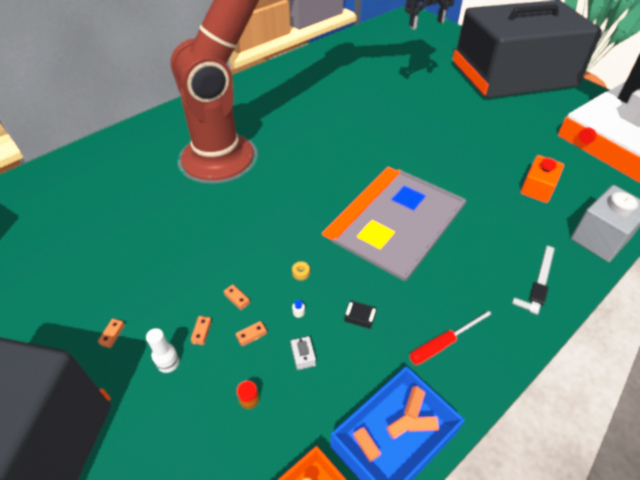

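The top view shows the tray at (200,245) with its orange front toward the robot, blue pad (169,256) and yellow pad (234,240). The shoe is at (314,181), anvil (376,184), collar (322,253), fitting (352,219), jar (432,181), horn (468,250), and four copper bars at (386,267), (428,259), (397,228) and (487,306). I'll measure them all now.

```bash
python3 - <<'E'
from h import *
a=load('top0'); hsv=cv2.cvtColor(a['pixels'],cv2.COLOR_RGB2HSV)
H,S,V=[hsv[...,i].astype(int) for i in range(3)]
nong=~((H>60)&(H<100)&(S>90))
def blob(mask,box,z,n):
    x0,y0,x1,y1=box; m=np.zeros(mask.shape,np.uint8); m[y0:y1,x0:x1]=mask[y0:y1,x0:x1]
    c=max(cv2.findContours(m,0,2)[0],key=cv2.contourArea)
    M=cv2.moments(c); W=ray(a,c.reshape(-1,2),z)[:,:2]
    r=cv2.minAreaRect((W*1000).astype(np.float32)); b=cv2.boxPoints(r)
    e=b[1]-b[0]; f=b[2]-b[1]; l=e if np.hypot(*e)>np.hypot(*f) else f
    ce=ray(a,[[M['m10']/M['m00'],M['m01']/M['m00']]],z)[0]
    print(n,'cent',(ce*1000).round(1),'rect',np.round(r[0],1),np.round(r[1],1),'long dir',round(np.degrees(np.arctan2(l[1],l[0]))%180,1),'dist',np.hypot(*ce[:2]).round(3))
yel=(H>22)&(H<35)&(S>120)&(V>120)
blu=(H>105)&(H<130)&(S>120)
blob(yel,(205,210,265,270),.007,'yellow')
blob(blu,(140,230,195,280),.007,'blue')
blob(nong,(120,170,290,310),.008,'tray')
blob((H<20)&(S>150),(120,170,290,310),.008,'orange')
blob(nong,(295,160,335,203),.016,'shoe')
blob(nong,(357,165,392,205),.024,'anvil')
blob((H>15)&(H<35)&(S>90),(305,238,340,270),.016,'collar')
blob(nong,(340,208,362,230),.026,'fitting')
blob(nong,(418,168,446,198),.04,'jar')
blob(nong,(450,236,486,266),.05,'horn')
for i,b in enumerate([(370,250,400,285),(412,242,446,275),(380,216,414,242),(472,290,505,322)]): blob((H<20)&(S>90),b,.013,'bar%d'%i)
E
```

```text
yellow cent [497.6 114.8   7. ] rect [497.7 114.9] [64.5 64.1] long dir 12.4 dist 0.511
blue cent [464.4 266.9   7. ] rect [464.5 267. ] [65.1 65.2] long dir 102.2 dist 0.536
tray cent [488.8 191.3   8. ] rect [489.9 193.4] [231.5 309.4] long dir 102.4 dist 0.525
orange cent [397.9 170.9   8. ] rect [397.5 172.3] [ 38.6 300.1] long dir 102.3 dist 0.433
shoe cent [634.  -69.7  16. ] rect [634.2 -69.7] [59.7 41.7] long dir 30.0 dist 0.638
anvil cent [ 623.4 -212.7   24. ] rect [ 623.7 -212.9] [38.4 58.6] long dir 152.6 dist 0.659
collar cent [467.2 -87.7  16. ] rect [467.4 -87.8] [36.6 36.7] long dir 179.4 dist 0.475
fitting cent [ 540.7 -155.7   26. ] rect [ 541.5 -155.9] [25.2 27.8] long dir 179.0 dist 0.563
jar cent [ 626.2 -341.4   40. ] rect [ 625.7 -341.6] [35.9 47.7] long dir 133.7 dist 0.713
horn cent [ 465.  -415.9   50. ] rect [ 464.  -416.9] [63.7 43.3] long dir 89.5 dist 0.624
bar0 cent [ 431.  -232.3   13. ] rect [ 431.1 -232.3] [55.1 26.6] long dir 3.8 dist 0.49
bar1 cent [ 450.9 -331.5   13. ] rect [ 451.1 -331.8] [25.4 56.1] long dir 131.2 dist 0.56
bar2 cent [ 522.2 -260.2   13. ] rect [ 522.  -260.6] [56. 27.] long dir 80.1 dist 0.583
bar3 cent [ 338.7 -472.1   13. ] rect [ 338.5 -472.2] [27.2 57.2] long dir 123.1 dist 0.581
```

```bash
python3 - <<'E'
import cv2
a=cv2.imread('pics/top0.png')[150:325,280:520]; cv2.imwrite('pics/crop1.png',cv2.resize(a,None,fx=3.3,fy=3.3,interpolation=cv2.INTER_CUBIC))
E
```

```text
(no output)
```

View pics/crop1.png

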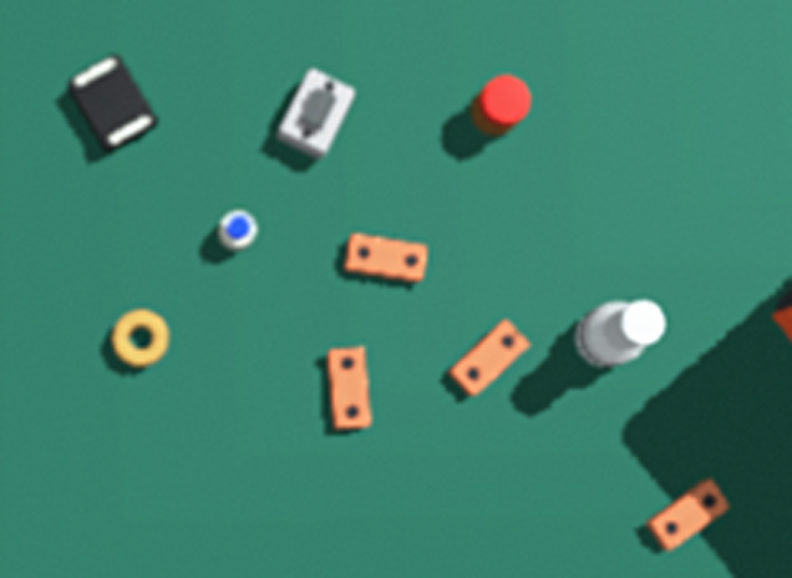

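The crop confirms four copper bars. Bar0, 0.49 m out, is nearest the base. The tray's x axis points at 12.3° (pads are 156 mm apart, as stated). Next I'll write a move helper and go above the tray.

```bash
cat >> h.py <<'E'
from scipy.spatial.transform import Rotation as Ro
def delta(p,yaz,frm=None,q=True):
    """cm / rad from present measured pose (or frm=(pos,R)) to tcp p (m) with tool y at azimuth yaz (mod 180), pointing down"""
    s=manip.get_state(); P,R=(np.array(s['ee_pos']),np.array(s['tool_rot'])) if frm is None else frm
    best=None
    for k in (0,180):
        a=np.radians(yaz+k); y=np.array([np.cos(a),np.sin(a),0]); z=np.array([0,0,-1.]); T=np.c_[np.cross(y,z),y,z]
        rv=Ro.from_matrix(R.T@T).as_rotvec()
        if best is None or np.linalg.norm(rv)<np.linalg.norm(best): best=rv
    d=R.T@(np.array(p)-P)*100
    print('d',d.round(2),'r',best.round(4)); return d,best
E
python3 - <<'E'
from h import *
delta([.46,.19,.25],102.3)
E
```

```text
d [-39.27 -34.37  -4.85] r [-2.000e-03 -4.000e-04 -4.844e-01]
```

>>> apply_moves:
  plan:
    - {"dx":-20,"dy":-17,"dz":-4.8,"rz":-0.24}
    - {"dx":-39.3,"dy":-34.4,"dz":-4.8,"rz":-0.484}
    - {"dx":-39.3,"dy":-34.4,"dz":-4.8,"rz":-0.484}
    - {"dx":-39.3,"dy":-34.4,"dz":-4.8,"rz":-0.484}
    - {"dx":-39.3,"dy":-34.4,"dz":-4.8,"rz":-0.484}
    - {"dx":-39.3,"dy":-34.4,"dz":-4.8,"rz":-0.484}
    - {"dx":-39.3,"dy":-34.4,"dz":-4.8,"rz":-0.484}
    - {"dx":-39.3,"dy":-34.4,"dz":-4.8,"rz":-0.484}
    - {"dx":-39.3,"dy":-34.4,"dz":-4.8,"rz":-0.484}
    - {"dx":-39.3,"dy":-34.4,"dz":-4.8,"rz":-0.484}
  hand: -1

```text
schema error: expected keys dx, dy, dz, rx, ry, rz
```

>>> apply_moves:
  plan:
    - {"dx":-20,"dy":-17,"dz":-4.8,"rx":0,"ry":0,"rz":-0.24}
    - {"dx":-39.3,"dy":-34.4,"dz":-4.8,"rx":0,"ry":0,"rz":-0.484}
    - {"dx":-39.3,"dy":-34.4,"dz":-4.8,"rx":0,"ry":0,"rz":-0.484}
    - {"dx":-39.3,"dy":-34.4,"dz":-4.8,"rx":0,"ry":0,"rz":-0.484}
    - {"dx":-39.3,"dy":-34.4,"dz":-4.8,"rx":0,"ry":0,"rz":-0.484}
    - {"dx":-39.3,"dy":-34.4,"dz":-4.8,"rx":0,"ry":0,"rz":-0.484}
    - {"dx":-39.3,"dy":-34.4,"dz":-4.8,"rx":0,"ry":0,"rz":-0.484}
    - {"dx":-39.3,"dy":-34.4,"dz":-4.8,"rx":0,"ry":0,"rz":-0.484}
    - {"dx":-39.3,"dy":-34.4,"dz":-4.8,"rx":0,"ry":0,"rz":-0.484}
    - {"dx":-39.3,"dy":-34.4,"dz":-4.8,"rx":0,"ry":0,"rz":-0.484}
  hand: -1

```text
t: 1.4
ee_pos: [0.4613, 0.1878, 0.2496]
tool_rot: [[-0.978, -0.207, 0.0], [-0.207, 0.978, -0.001], [0.0, -0.001, -1.0]]
contact_force: [-1.0, 1.0, -0.8]
gripper_width: 0.0852
finger_force: 0.0
```

```bash
cat >> h.py <<'E'
def blob(a,mask,box,z,n):
    x0,y0,x1,y1=box; m=np.zeros(mask.shape,np.uint8); m[y0:y1,x0:x1]=mask[y0:y1,x0:x1]
    cs=[c for c in cv2.findContours(m,0,2)[0] if cv2.contourArea(c)>30]
    for c in sorted(cs,key=cv2.contourArea)[::-1][:4]:
        u=c.reshape(-1,2); W=ray(a,u,z)[:,:2]; r=cv2.minAreaRect((W*1000).astype(np.float32)); b=cv2.boxPoints(r)
        e=b[1]-b[0]; f=b[2]-b[1]; l=e if np.hypot(*e)>np.hypot(*f) else f
        M=cv2.moments(c);uv=[M['m10']/M['m00'],M['m01']/M['m00']]; ce=ray(a,[uv],z)[0]
        print(n,'px',np.round(uv),'cent',(ce[:2]*1000).round(1),'rect',np.round(r[0],1),np.round(r[1],1),'long',round(np.degrees(np.arctan2(l[1],l[0]))%180,1))
def hsv(a): 
    h=cv2.cvtColor(a['pixels'],cv2.COLOR_RGB2HSV); return [h[...,i].astype(int) for i in range(3)]
ALL=(0,0,640,480)
E
python3 - <<'E'
from h import *
grab('wrist','w1'); a=load('w1'); H,S,V=hsv(a)
blob(a,(H>22)&(H<35)&(S>120)&(V>120),ALL,.007,'yellow')
blob(a,(H>105)&(H<130)&(S>120),ALL,.007,'blue')
print('shoe');delta([.634,-.070,.20],120)
E
```

```text
yellow px [255. 211.] cent [495.8 115.8] rect [496.6 115.9] [63.4 64.7] long 102.0
yellow px [ 86. 155.] cent [469.1 -93.8] rect [469.4 -93.4] [37.6 36.4] long 1.0
blue px [383. 210.] cent [462.4 267.1] rect [463.3 267.4] [63.3 64.5] long 102.1
blue px [ 30. 371.] cent [ 809.3 -185.5] rect [ 832.2 -176.5] [122.7 123.2] long 172.3
blue px [  6. 429.] cent [ 947.6 -243.8] rect [ 954.  -239.8] [32.4 72.3] long 171.0
blue px [ 31. 206.] cent [ 546.5 -166.4] rect [ 547.9 -166.7] [15.  12.8] long 16.3
shoe
d [-11.51 -29.1    4.92] r [ 0.0007 -0.0008 -0.3107]
```

View pics/w1.png

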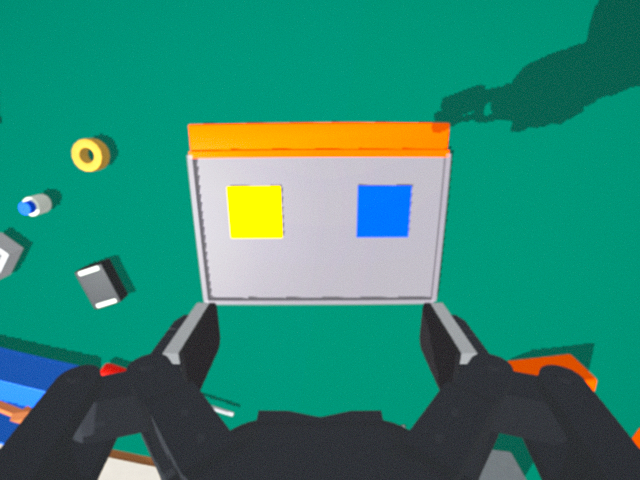

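The wrist view shows the yellow pad at px (255,211) and blue at (383,210). That is about (496.9, 115.4) and (463.6, 267.2) mm when averaged with the top view. Next is the shoe.

>>> apply_moves:
  plan:
    - {"dx":-11.5,"dy":-29.1,"dz":2,"rx":0,"ry":0,"rz":-0.31}
    - {"dx":-11.5,"dy":-29.1,"dz":5,"rx":0,"ry":0,"rz":-0.31}
    - {"dx":-11.5,"dy":-29.1,"dz":5,"rx":0,"ry":0,"rz":-0.31}
    - {"dx":-11.5,"dy":-29.1,"dz":5,"rx":0,"ry":0,"rz":-0.31}
    - {"dx":-11.5,"dy":-29.1,"dz":5,"rx":0,"ry":0,"rz":-0.31}
    - {"dx":-11.5,"dy":-29.1,"dz":5,"rx":0,"ry":0,"rz":-0.31}
    - {"dx":-11.5,"dy":-29.1,"dz":5,"rx":0,"ry":0,"rz":-0.31}
    - {"dx":-11.5,"dy":-29.1,"dz":5,"rx":0,"ry":0,"rz":-0.31}

```text
t: 2.45
ee_pos: [0.6343, -0.0657, 0.2001]
tool_rot: [[-0.863, -0.505, -0.0], [-0.505, 0.863, 0.002], [-0.001, 0.002, -1.0]]
contact_force: [0.1, -0.0, -0.4]
gripper_width: 0.0856
finger_force: 0.0
```

```bash
python3 - <<'E'
from h import *
grab('wrist','w2'); a=load('w2'); H,S,V=hsv(a)
print(proj(a,[[.634,-.07,.02],[.467,-.088,.018],[.624,-.213,.03]]).round())
print(manip.get_state()['qpos'].round(1))
E
```

```text
[[315. 205.]
 [390.  40.]
 [188. 123.]]
[  5.7  34.2  -2.9  83.8   1.7  62.  122.8]
```

View pics/w2.png

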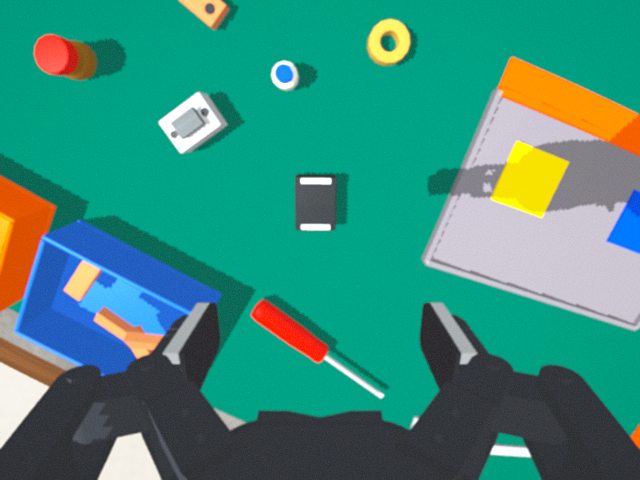

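The shoe is at px (315,203) with its white marks at (316,181) and (315,227), and nothing else is near it. I'll measure the top face from the marks.

```bash
python3 - <<'E'
from h import *
a=load('w2'); H,S,V=hsv(a)
blob(a,(S<60)&(V>170),(285,165,350,240),.02,'marks')
blob(a,~((H>60)&(H<100)&(S>90)),(285,165,340,240),.02,'shoe')
top=load('top0');H2,S2,V2=hsv(top)
blob(top,(S2<70)&(V2>150),(295,160,335,203),.02,'topmarks')
blob(a,(H>15)&(H<35)&(S>90),(360,10,420,70),.018,'collar')
blob(a,(S<50)&(V>170),(150,80,235,165),.026,'anvil')
delta([.634,-.070,.004],120)
E
```

```text
marks px [315. 181.] cent [612.9 -81.9] rect [612.6 -82. ] [ 7. 31.] long 120.3
marks px [315. 227.] cent [654.5 -58.1] rect [654.6 -58.2] [ 6.5 31.2] long 120.3
shoe px [315. 202.] cent [631.9 -71. ] rect [632.6 -70.7] [57.2 40.5] long 30.7
topmarks px [308. 171.] cent [655.3 -58.1] rect [655.5 -58.2] [ 7.9 30.5] long 120.0
topmarks px [319. 189.] cent [613.5 -82. ] rect [613.6 -82.3] [ 7.3 31.2] long 116.6
collar px [388.  42.] cent [468.8 -88.4] rect [468.7 -88.3] [38.3 39.6] long 121.3
anvil px [190. 122.] cent [ 623.7 -213. ] rect [ 624.2 -213. ] [37.  51.1] long 152.9
d [ 0.25 -0.34 19.63] r [0.0014 0.0012 0.0053]
```

>>> apply_moves:
  plan:
    - {"dx":0.25,"dy":-0.35,"dz":6,"rx":0,"ry":0,"rz":0.005}
    - {"dx":0.25,"dy":-0.35,"dz":12,"rx":0,"ry":0,"rz":0.005}
    - {"dx":0.25,"dy":-0.35,"dz":14,"rx":0,"ry":0,"rz":0.005}
    - {"dx":0.25,"dy":-0.35,"dz":14,"rx":0,"ry":0,"rz":0.005}
    - {"dx":0.25,"dy":-0.35,"dz":14,"rx":0,"ry":0,"rz":0.005}

```text
t: 3.12
ee_pos: [0.6355, -0.073, 0.0616]
tool_rot: [[-0.867, -0.497, 0.003], [-0.497, 0.867, 0.0], [-0.003, -0.002, -1.0]]
contact_force: [-0.0, -0.2, 0.2]
gripper_width: 0.0853
finger_force: 0.0
```

```bash
python3 - <<'E'
from h import *
print(manip.get_state()['ee_pos']); delta([.6338,-.070,.004],120)
E
```

```text
[ 0.63551021 -0.07297773  0.0616097 ]
d [0.02 0.35 5.76] r [-0.0016  0.003  -0.0029]
```

```bash
python3 - <<'E'
from h import *
for i in range(4):
    a=cams.get_image('wrist'); s=manip.get_state(); R=np.array(a['R']); print(s['t'],(s['ee_pos']*1000).round(2),np.abs(s['dq']).max().round(2),(-R.T@a['t']*1000).round(1))
E
```

```text
3.175 [635.69 -73.36  61.88] 0.27 [ 567.5 -111.4  232.7]
3.225 [635.63 -73.59  61.87] 0.32 [ 567.5 -111.7  232.9]
3.275 [635.43 -73.78  61.66] 0.43 [ 567.5 -111.9  232.9]
3.325 [635.17 -73.95  61.38] 0.43 [ 567.3 -112.1  232.7]
```

```bash
cat >> h.py <<'E'
import json,os
def cmd(): 
    L=json.load(open('cmd.json')); P=np.array([.173,.626,.202]); a=np.radians(74.53); y=np.array([np.cos(a),np.sin(a),0]); z=np.array([0,0,-1.]); R=np.c_[np.cross(y,z),y,z]
    for v in L: P=P+R@np.array(v[:3])/100; R=R@Ro.from_rotvec(v[3:]).as_matrix()
    return P,R
def did(*v): # note the last row of a call
    L=json.load(open('cmd.json')) if os.path.exists('cmd.json') else []
    L.append([*v[:3],0,0,v[3] if len(v)>3 else 0]); json.dump(L,open('cmd.json','w'))
    P,R=cmd(); s=manip.get_state(); print('cmd',P.round(4),'yaz',np.degrees(np.arctan2(R[1,1],R[0,1])).round(2),'meas',s['ee_pos'].round(4),np.degrees(np.arctan2(s['tool_rot'][1,1],s['tool_rot'][0,1])).round(2),'t',s['t'])
def go(p,yaz): return delta(p,yaz,cmd())
E
python3 - <<'E'
from h import *
did(-39.3,-34.4,-4.8,-.484); did(-11.5,-29.1,5,-.31); did(.25,-.35,14,.005)
go([.6338,-.07,.004],120)
E
```

```text
cmd [0.46   0.1896 0.25  ] yaz 102.26 meas [ 0.6352 -0.0739  0.0614] 119.76 t 3.325
cmd [ 0.6342 -0.0703  0.2   ] yaz 120.02 meas [ 0.6352 -0.0739  0.0614] 119.76 t 3.325
cmd [ 0.6338 -0.0746  0.06  ] yaz 119.74 meas [ 0.6352 -0.0739  0.0614] 119.76 t 3.325
d [-0.23  0.4   5.6 ] r [ 0.      0.     -0.0046]
```

>>> apply_moves:
  plan:
    - {"dx":-0.2,"dy":0.4,"dz":1,"rx":0,"ry":0,"rz":0}
    - {"dx":-0.2,"dy":0.4,"dz":3,"rx":0,"ry":0,"rz":0}
    - {"dx":-0.2,"dy":0.4,"dz":5,"rx":0,"ry":0,"rz":0}
    - {"dx":-0.2,"dy":0.4,"dz":5.6,"rx":0,"ry":0,"rz":0}
    - {"dx":-0.2,"dy":0.4,"dz":5.6,"rx":0,"ry":0,"rz":0}
    - {"dx":-0.2,"dy":0.4,"dz":5.6,"rx":0,"ry":0,"rz":0}
    - {"dx":-0.2,"dy":0.4,"dz":5.6,"rx":0,"ry":0,"rz":0}
    - {"dx":-0.2,"dy":0.4,"dz":5.6,"rx":0,"ry":0,"rz":0}

```text
t: 4.32
ee_pos: [0.6342, -0.0696, 0.0042]
tool_rot: [[-0.868, -0.496, 0.001], [-0.496, 0.868, -0.0], [-0.001, -0.001, -1.0]]
contact_force: [-0.0, 0.5, 0.5]
gripper_width: 0.0856
finger_force: 0.0
```

>>> apply_moves:
  plan:
    - {"dx":0,"dy":0,"dz":0,"rx":0,"ry":0,"rz":0}
    - {"dx":0,"dy":0,"dz":0,"rx":0,"ry":0,"rz":0}
    - {"dx":0,"dy":0,"dz":0,"rx":0,"ry":0,"rz":0}
    - {"dx":0,"dy":0,"dz":0,"rx":0,"ry":0,"rz":0}
    - {"dx":0,"dy":0,"dz":0,"rx":0,"ry":0,"rz":0}
    - {"dx":0,"dy":0,"dz":0,"rx":0,"ry":0,"rz":0}
    - {"dx":0,"dy":0,"dz":0,"rx":0,"ry":0,"rz":0}
  hand: 1
  newtons: 40

```text
t: 5.2
ee_pos: [0.6339, -0.0695, 0.0037]
tool_rot: [[-0.868, -0.496, -0.0], [-0.496, 0.868, -0.0], [0.0, -0.0, -1.0]]
contact_force: [-0.3, -0.6, 0.6]
gripper_width: -0.0
finger_force: 0.0
```

```bash
python3 - <<'E'
from h import *
did(-.2,.4,5.6)
d=cmd(); print('to place, from lifted pose (15cm up)'); 
P,R=d; go([.4636,.2672,.15],102.2)
E
```

```text
cmd [ 0.6335 -0.0701  0.004 ] yaz 119.74 meas [ 0.6339 -0.0695  0.0037] 119.75 t 5.2
to place, from lifted pose (15cm up)
d [ -1.98  37.72 -14.6 ] r [0.     0.     0.3061]
```

The grip closed on nothing (width 0), so I'll look.

```bash
python3 - <<'E'
from h import *
a=grab('wrist','w3'); b=grab('scene','s3')
p=proj(b,[[.634,-.07,.02]])[0].astype(int); print(p,proj(a,[[.634,-.07,.02]]))
c=cv2.resize(cv2.imread('pics/s3.png')[p[1]-75:p[1]+75,p[0]-100:p[0]+100],None,fx=2,fy=2,interpolation=2); w=cv2.resize(cv2.imread('pics/w3.png'),(400,300))
cv2.imwrite('pics/c3.png',np.hstack([c,w]))
E
```

```text
[360 310] [[317.80040435 293.97597093]]
```

View pics/c3.png

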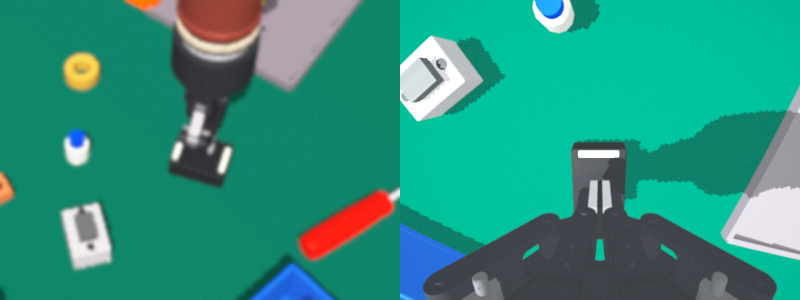

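```bash
python3 - <<'E'
from h import *
a=load('w3'); b=load('s3')
for z in (.004,.012,.02,.028,.036): print(z,proj(a,[[.6339,-.0695,z]])[0].round(),proj(b,[[.6339,-.0695,z]])[0].round())
c=cv2.resize(cv2.imread('pics/s3.png')[275:335,320:400],None,fx=5,fy=5,interpolation=2); w=cv2.resize(cv2.imread('pics/w3.png')[210:330,240:400],None,fx=2.5,fy=2.5,interpolation=2)
cv2.imwrite('pics/c4.png',np.hstack([c,w]))
E
```

```text
0.004 [319. 281.] [360. 315.]
0.012 [319. 287.] [360. 313.]
0.02 [319. 294.] [360. 311.]
0.028 [319. 302.] [360. 309.]
0.036 [319. 310.] [361. 306.]
```

View pics/c4.png

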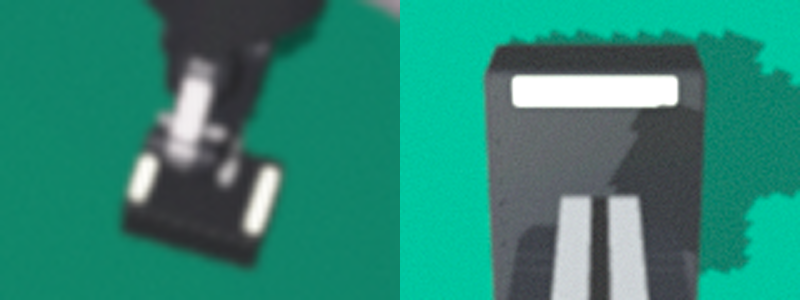

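```bash
python3 - <<'E'
from h import *
a=load('w3'); b=load('s3'); tx=np.array([-.868,-.496,0])*.011; p=np.array([.6339,-.0695,0])
for z in (.004,.012,.02,.028,.036): print(z,proj(a,[p+tx+[0,0,z]])[0].round(1),proj(b,[p-tx+[0,0,z]])[0].round(1))
E
```

```text
0.004 [318.8 261.4] [364.9 316.6]
0.012 [318.8 267.2] [365.2 314.5]
0.02 [318.8 273.5] [365.5 312.3]
0.028 [318.8 280.5] [365.8 310.1]
0.036 [318.7 288.1] [366.1 307.8]
```

The close crop shows the closed fingertips above the shoe's top face. Both views put the real tips at z≈30–36 mm while the reported TCP is 4 mm. I'll find the offset with a gentle touch-down on the shoe top, fingers shut.

>>> apply_moves:
  plan:
    - {"dx":0,"dy":0,"dz":0.3,"rx":0,"ry":0,"rz":0}
    - {"dx":0,"dy":0,"dz":0.6,"rx":0,"ry":0,"rz":0}
    - {"dx":0,"dy":0,"dz":0.8,"rx":0,"ry":0,"rz":0}
    - {"dx":0,"dy":0,"dz":0.8,"rx":0,"ry":0,"rz":0}
    - {"dx":0,"dy":0,"dz":0.8,"rx":0,"ry":0,"rz":0}

```text
t: 5.92
ee_pos: [0.6339, -0.0695, -0.0043]
tool_rot: [[-0.868, -0.496, 0.0], [-0.496, 0.868, -0.0], [0.0, -0.0, -1.0]]
contact_force: [-0.6, -0.7, -0.1]
gripper_width: -0.0001
finger_force: 0.0
```

>>> apply_moves:
  plan:
    - {"dx":0,"dy":0,"dz":0.1,"rx":0,"ry":0,"rz":0}
    - {"dx":0,"dy":0,"dz":0.2,"rx":0,"ry":0,"rz":0}
    - {"dx":0,"dy":0,"dz":0.3,"rx":0,"ry":0,"rz":0}
    - {"dx":0,"dy":0,"dz":0.3,"rx":0,"ry":0,"rz":0}

```text
t: 6.42
ee_pos: [0.6338, -0.0695, -0.0074]
tool_rot: [[-0.868, -0.496, -0.0], [-0.496, 0.868, -0.0], [0.0, 0.0, -1.0]]
contact_force: [0.2, 0.1, 0.5]
gripper_width: 0.0004
finger_force: 0.0
```

>>> apply_moves:
  plan:
    - {"dx":0,"dy":0,"dz":0.1,"rx":0,"ry":0,"rz":0}
    - {"dx":0,"dy":0,"dz":0.2,"rx":0,"ry":0,"rz":0}
    - {"dx":0,"dy":0,"dz":0.2,"rx":0,"ry":0,"rz":0}

```text
t: 6.8
ee_pos: [0.6339, -0.0696, -0.0093]
tool_rot: [[-0.868, -0.496, 0.0], [-0.496, 0.868, -0.0], [0.0, -0.0, -1.0]]
contact_force: [1.0, 0.2, -0.6]
gripper_width: -0.0001
finger_force: 0.0
```

>>> apply_moves:
  plan:
    - {"dx":0,"dy":0,"dz":0.1,"rx":0,"ry":0,"rz":0}
    - {"dx":0,"dy":0,"dz":0.2,"rx":0,"ry":0,"rz":0}
    - {"dx":0,"dy":0,"dz":0.2,"rx":0,"ry":0,"rz":0}

```text
t: 7.18
ee_pos: [0.634, -0.0696, -0.0094]
tool_rot: [[-0.868, -0.496, 0.0], [-0.496, 0.868, -0.0], [-0.0, -0.0, -1.0]]
contact_force: [-3.1, 0.7, 9.5]
gripper_width: 0.0003
finger_force: 4.9
```

>>> apply_moves:
  plan:
    - {"dx":0,"dy":0,"dz":0.1,"rx":0,"ry":0,"rz":0}
    - {"dx":0,"dy":0,"dz":0.15,"rx":0,"ry":0,"rz":0}
    - {"dx":0,"dy":0,"dz":0.15,"rx":0,"ry":0,"rz":0}

```text
t: 7.55
ee_pos: [0.634, -0.0696, -0.0095]
tool_rot: [[-0.868, -0.496, 0.0], [-0.496, 0.868, -0.0], [-0.0, -0.0, -1.0]]
contact_force: [-5.3, 0.6, 16.3]
gripper_width: 0.0001
finger_force: 8.6
```

Contact came at reported z = −9.4 mm on the 20 mm shoe top, so the true shut fingertip is 29.4 mm above the reported TCP. Every grasp will use that offset.

>>> apply_moves:
  plan:
    - {"dx":0,"dy":0,"dz":-0.6,"rx":0,"ry":0,"rz":0}
    - {"dx":0,"dy":0,"dz":-1.15,"rx":0,"ry":0,"rz":0}
    - {"dx":0,"dy":0,"dz":-1.15,"rx":0,"ry":0,"rz":0}
    - {"dx":0,"dy":0,"dz":-1.15,"rx":0,"ry":0,"rz":0}

```text
t: 8.05
ee_pos: [0.6336, -0.0695, -0.0017]
tool_rot: [[-0.868, -0.496, -0.001], [-0.496, 0.868, 0.0], [0.001, 0.0, -1.0]]
contact_force: [-0.4, -0.9, 0.5]
gripper_width: 0.0
finger_force: 0.0
```

>>> apply_moves:
  plan:
    - {"dx":0,"dy":0,"dz":0,"rx":0,"ry":0,"rz":0}
    - {"dx":0,"dy":0,"dz":0,"rx":0,"ry":0,"rz":0}
    - {"dx":0,"dy":0,"dz":0,"rx":0,"ry":0,"rz":0}
    - {"dx":0,"dy":0,"dz":0,"rx":0,"ry":0,"rz":0}
    - {"dx":0,"dy":0,"dz":0.4,"rx":0,"ry":0,"rz":0}
    - {"dx":0,"dy":0,"dz":1.2,"rx":0,"ry":0,"rz":0}
    - {"dx":0,"dy":0,"dz":2,"rx":0,"ry":0,"rz":0}
    - {"dx":0,"dy":0,"dz":2.5,"rx":0,"ry":0,"rz":0}
    - {"dx":0,"dy":0,"dz":2.5,"rx":0,"ry":0,"rz":0}
    - {"dx":0,"dy":0,"dz":2.5,"rx":0,"ry":0,"rz":0}
  hand: -1

```text
t: 9.3
ee_pos: [0.6341, -0.0696, -0.0262]
tool_rot: [[-0.868, -0.496, 0.0], [-0.496, 0.868, -0.0], [-0.0, -0.0, -1.0]]
contact_force: [-0.0, -0.6, -0.2]
gripper_width: 0.0852
finger_force: 0.0
```

>>> apply_moves:
  plan:
    - {"dx":0,"dy":0,"dz":0,"rx":0,"ry":0,"rz":0}
    - {"dx":0,"dy":0,"dz":0,"rx":0,"ry":0,"rz":0}
    - {"dx":0,"dy":0,"dz":0,"rx":0,"ry":0,"rz":0}
    - {"dx":0,"dy":0,"dz":0,"rx":0,"ry":0,"rz":0}
    - {"dx":0,"dy":0,"dz":0,"rx":0,"ry":0,"rz":0}
    - {"dx":0,"dy":0,"dz":0,"rx":0,"ry":0,"rz":0}
  hand: 1
  newtons: 40

```text
t: 10.05
ee_pos: [0.6343, -0.0697, -0.0258]
tool_rot: [[-0.868, -0.496, 0.001], [-0.496, 0.868, -0.0], [-0.001, -0.001, -1.0]]
contact_force: [-0.2, -0.3, 5.0]
gripper_width: 0.0411
finger_force: 43.1
```

```bash
python3 - <<'E'
from h import *
for d in (.8,.3,.2,.2,.15,-1.15,2.5): did(0,0,d)
go([.4636,.2672,.10],102.2)
E
```

```text
cmd [ 0.6335 -0.0701 -0.004 ] yaz 119.74 meas [ 0.6343 -0.0697 -0.0258] 119.75 t 10.05
cmd [ 0.6335 -0.0701 -0.007 ] yaz 119.74 meas [ 0.6343 -0.0697 -0.0258] 119.75 t 10.05
cmd [ 0.6335 -0.0701 -0.009 ] yaz 119.74 meas [ 0.6343 -0.0697 -0.0258] 119.75 t 10.05
cmd [ 0.6335 -0.0701 -0.011 ] yaz 119.74 meas [ 0.6343 -0.0697 -0.0258] 119.75 t 10.05
cmd [ 0.6335 -0.0701 -0.0125] yaz 119.74 meas [ 0.6343 -0.0697 -0.0258] 119.75 t 10.05
cmd [ 0.6335 -0.0701 -0.001 ] yaz 119.74 meas [ 0.6343 -0.0697 -0.0258] 119.75 t 10.05
cmd [ 0.6335 -0.0701 -0.026 ] yaz 119.74 meas [ 0.6343 -0.0697 -0.0258] 119.75 t 10.05
d [ -1.98  37.72 -12.6 ] r [0.     0.     0.3061]
```

>>> apply_moves:
  plan:
    - {"dx":0,"dy":0,"dz":-3,"rx":0,"ry":0,"rz":0}
    - {"dx":0,"dy":0,"dz":-9,"rx":0,"ry":0,"rz":0}
    - {"dx":-0.3,"dy":5,"dz":-12.6,"rx":0,"ry":0,"rz":0.05}
    - {"dx":-0.6,"dy":11,"dz":-12.6,"rx":0,"ry":0,"rz":0.1}
    - {"dx":-0.9,"dy":17,"dz":-12.6,"rx":0,"ry":0,"rz":0.15}
    - {"dx":-1.2,"dy":23,"dz":-12.6,"rx":0,"ry":0,"rz":0.2}
    - {"dx":-1.5,"dy":29,"dz":-12.6,"rx":0,"ry":0,"rz":0.25}
    - {"dx":-1.8,"dy":34,"dz":-12.6,"rx":0,"ry":0,"rz":0.306}
    - {"dx":-1.98,"dy":37.7,"dz":-12.6,"rx":0,"ry":0,"rz":0.306}
    - {"dx":-1.98,"dy":37.7,"dz":-12.6,"rx":0,"ry":0,"rz":0.306}

```text
t: 11.3
ee_pos: [0.4606, 0.2717, 0.0988]
tool_rot: [[-0.976, -0.22, -0.003], [-0.22, 0.976, 0.001], [0.003, 0.002, -1.0]]
contact_force: [0.5, -0.6, -1.7]
gripper_width: 0.0413
finger_force: 42.5
```

```bash
python3 - <<'E'
from h import *
did(-1.98,37.7,-12.6,.306); go([.4636,.2672,-.0185],102.2)
E
```

```text
cmd [0.4637 0.2671 0.1   ] yaz 102.2 meas [0.4606 0.2717 0.0988] 102.69 t 11.3
d [1.000e-02 2.000e-02 1.185e+01] r [0.     0.     0.0001]
```

>>> apply_moves:
  plan:
    - {"dx":0,"dy":0,"dz":3,"rx":0,"ry":0,"rz":0}
    - {"dx":0,"dy":0,"dz":6,"rx":0,"ry":0,"rz":0}
    - {"dx":0,"dy":0,"dz":8,"rx":0,"ry":0,"rz":0}
    - {"dx":0,"dy":0,"dz":9,"rx":0,"ry":0,"rz":0}
    - {"dx":0,"dy":0,"dz":10,"rx":0,"ry":0,"rz":0}
    - {"dx":0,"dy":0,"dz":10.7,"rx":0,"ry":0,"rz":0}
    - {"dx":0,"dy":0,"dz":11.3,"rx":0,"ry":0,"rz":0}
    - {"dx":0,"dy":0,"dz":11.7,"rx":0,"ry":0,"rz":0}
    - {"dx":0,"dy":0,"dz":11.85,"rx":0,"ry":0,"rz":0}
    - {"dx":0,"dy":0,"dz":11.85,"rx":0,"ry":0,"rz":0}

```text
t: 12.55
ee_pos: [0.4641, 0.2677, -0.0186]
tool_rot: [[-0.977, -0.212, 0.0], [-0.212, 0.977, 0.0], [-0.0, 0.0, -1.0]]
contact_force: [-0.4, 0.0, -1.3]
gripper_width: 0.041
finger_force: 42.5
```

```bash
python3 - <<'E'
from h import *
did(0,0,11.85)
a=grab('scene','s5');c=cv2.imread('pics/s5.png')[140:290,310:470];cv2.imwrite('pics/c5.png',cv2.resize(c,None,fx=4,fy=4,interpolation=2))
E
```

```text
cmd [ 0.4637  0.2671 -0.0185] yaz 102.2 meas [ 0.4641  0.2677 -0.0186] 102.22 t 12.55
```

View pics/c5.png

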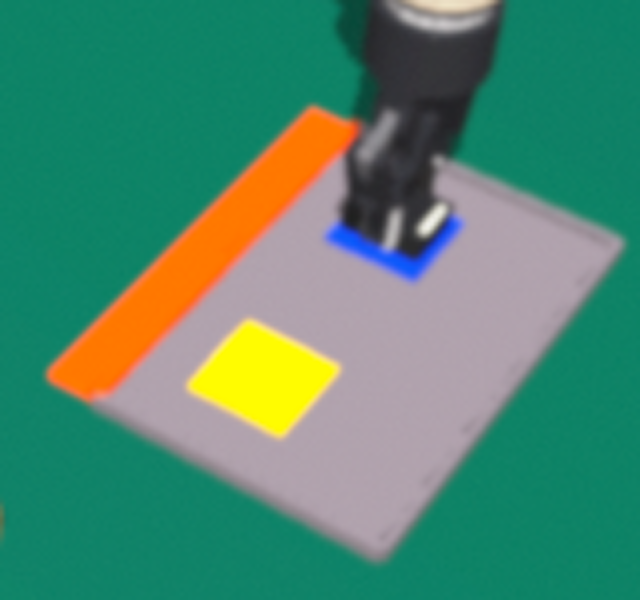

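The shoe is over the blue pad, 0.5 mm above it. I'll release it and back off.

>>> apply_moves:
  plan:
    - {"dx":0,"dy":0,"dz":0,"rx":0,"ry":0,"rz":0}
    - {"dx":0,"dy":0,"dz":0,"rx":0,"ry":0,"rz":0}
    - {"dx":0,"dy":0,"dz":0,"rx":0,"ry":0,"rz":0}
    - {"dx":0,"dy":0,"dz":-0.5,"rx":0,"ry":0,"rz":0}
    - {"dx":0,"dy":0,"dz":-3,"rx":0,"ry":0,"rz":0}
    - {"dx":0,"dy":0,"dz":-8,"rx":0,"ry":0,"rz":0}
    - {"dx":0,"dy":0,"dz":-14,"rx":0,"ry":0,"rz":0}
    - {"dx":0,"dy":0,"dz":-16,"rx":0,"ry":0,"rz":0}
    - {"dx":0,"dy":0,"dz":-16,"rx":0,"ry":0,"rz":0}
  hand: -1

```text
t: 13.72
ee_pos: [0.4651, 0.2682, 0.1432]
tool_rot: [[-0.977, -0.212, 0.004], [-0.212, 0.977, 0.002], [-0.004, 0.002, -1.0]]
contact_force: [0.2, -0.4, -0.6]
gripper_width: 0.0856
finger_force: 0.0
```

```bash
python3 - <<'E'
from h import *
did(0,0,-16); a=grab('wrist','w6'); H,S,V=hsv(a)
p=proj(a,[[.4636,.2672,.027]])[0].astype(int); b=(p[0]-90,p[1]-90,p[0]+90,p[1]+90); print(p)
blob(a,(S<60)&(V>215),b,.027,'marks')
blob(a,(H>105)&(H<130)&(S>120),b,.007,'blue')
m=load('top0')
print('collar');go([.468,-.088,.06],102.2); print(manip.get_state()['qpos'].round())
E
```

```text
cmd [0.4637 0.2671 0.1415] yaz 102.2 meas [0.4651 0.2682 0.1432] 102.21 t 13.725
[317 221]
marks px [319. 192.] cent [439.5 262.7] rect [439.2 262.8] [ 5.  29.7] long 102.2
marks px [319. 247.] cent [486.5 272.9] rect [486.6 272.7] [ 4.6 30.3] long 102.2
blue px [317. 209.] cent [458.5 264.9] rect [463.7 267.4] [63.9 64.2] long 102.2
collar
d [  7.09 -34.79   8.15] r [0.     0.     0.0001]
[-36.  29.   5. 105.  -3.  46.  73.]
```

The shoe centre measures (463.0, 267.8) against the pad at (463.7, 267.4), yaw 12.2°. Next is the collar.

>>> apply_moves:
  plan:
    - {"dx":1.3,"dy":-6,"dz":0,"rx":0,"ry":0,"rz":0}
    - {"dx":2.5,"dy":-12,"dz":2,"rx":0,"ry":0,"rz":0}
    - {"dx":3.7,"dy":-18,"dz":4,"rx":0,"ry":0,"rz":0}
    - {"dx":5,"dy":-24,"dz":6,"rx":0,"ry":0,"rz":0}
    - {"dx":6,"dy":-29,"dz":7,"rx":0,"ry":0,"rz":0}
    - {"dx":6.7,"dy":-33,"dz":8,"rx":0,"ry":0,"rz":0}
    - {"dx":7.1,"dy":-34.8,"dz":8.2,"rx":0,"ry":0,"rz":0}
    - {"dx":7.1,"dy":-34.8,"dz":8.2,"rx":0,"ry":0,"rz":0}
    - {"dx":7.1,"dy":-34.8,"dz":8.2,"rx":0,"ry":0,"rz":0}

```text
t: 14.9
ee_pos: [0.4676, -0.086, 0.0585]
tool_rot: [[-0.977, -0.213, -0.002], [-0.213, 0.977, 0.001], [0.002, 0.002, -1.0]]
contact_force: [-1.4, -0.5, 0.4]
gripper_width: 0.0855
finger_force: 0.0
```

```bash
python3 - <<'E'
from h import *
did(7.1,-34.8,8.2); a=grab('wrist','w7'); H,S,V=hsv(a)
p=proj(a,[[.468,-.088,.018]])[0].astype(int); b=(p[0]-80,max(0,p[1]-80),p[0]+80,p[1]+80); print(p)
blob(a,(H>15)&(H<35)&(S>90),b,.018,'collar')
go([.468,-.088,-.026],102.2)
E
```

```text
cmd [ 0.4679 -0.0881  0.0595] yaz 102.2 meas [ 0.4676 -0.086   0.0585] 102.31 t 14.9
[315 254]
collar px [316. 249.] cent [464.3 -88.6] rect [464.3 -88.6] [40.5 37.3] long 12.3
d [-0.01  0.01  8.55] r [0.     0.     0.0001]
```

>>> apply_moves:
  plan:
    - {"dx":0.1,"dy":0,"dz":3,"rx":0,"ry":0,"rz":0}
    - {"dx":0.1,"dy":0,"dz":6,"rx":0,"ry":0,"rz":0}
    - {"dx":0.1,"dy":0,"dz":8,"rx":0,"ry":0,"rz":0}
    - {"dx":0.1,"dy":0,"dz":8.55,"rx":0,"ry":0,"rz":0}
    - {"dx":0.1,"dy":0,"dz":8.55,"rx":0,"ry":0,"rz":0}
    - {"dx":0.1,"dy":0,"dz":8.55,"rx":0,"ry":0,"rz":0}

```text
t: 15.7
ee_pos: [0.468, -0.0876, -0.0255]
tool_rot: [[-0.977, -0.212, 0.002], [-0.212, 0.977, -0.0], [-0.002, -0.001, -1.0]]
contact_force: [-0.0, -0.3, 0.2]
gripper_width: 0.0853
finger_force: 0.0
```

>>> apply_moves:
  plan:
    - {"dx":0,"dy":0,"dz":0,"rx":0,"ry":0,"rz":0}
    - {"dx":0,"dy":0,"dz":0,"rx":0,"ry":0,"rz":0}
    - {"dx":0,"dy":0,"dz":0,"rx":0,"ry":0,"rz":0}
    - {"dx":0,"dy":0,"dz":0,"rx":0,"ry":0,"rz":0}
    - {"dx":0,"dy":0,"dz":0,"rx":0,"ry":0,"rz":0}
    - {"dx":0,"dy":0,"dz":0,"rx":0,"ry":0,"rz":0}
    - {"dx":0,"dy":0,"dz":-1,"rx":0,"ry":0,"rz":0}
    - {"dx":0,"dy":0,"dz":-4,"rx":0,"ry":0,"rz":0}
    - {"dx":0,"dy":0,"dz":-9,"rx":0,"ry":0,"rz":0}
    - {"dx":0,"dy":0,"dz":-12,"rx":0,"ry":0,"rz":0}
  hand: 1
  newtons: 40

```text
t: 16.95
ee_pos: [0.4678, -0.0879, 0.0961]
tool_rot: [[-0.977, -0.211, 0.002], [-0.211, 0.977, -0.0], [-0.002, -0.001, -1.0]]
contact_force: [0.6, -0.0, -1.8]
gripper_width: 0.0355
finger_force: 40.4
```

```bash
python3 - <<'E'
from h import *
did(.1,0,8.55);did(0,0,-12); a=grab('wrist','w8'); H,S,V=hsv(a); s=manip.get_state()
z=s['ee_pos'][2]+.026+.018
b=(240,200,400,400)
blob(a,(H>15)&(H<35)&(S>90),b,z,'collar'); print(s['ee_pos'])
go([.4633,.2676,.06],102.2); P,R=cmd()
E
```

```text
cmd [ 0.4669 -0.0883 -0.026 ] yaz 102.2 meas [ 0.4678 -0.0879  0.0961] 102.21 t 16.95
cmd [ 0.4669 -0.0883  0.094 ] yaz 102.2 meas [ 0.4678 -0.0879  0.0961] 102.21 t 16.95
collar px [319. 313.] cent [460.8 -89. ] rect [461.3 -88.9] [41.7 35.4] long 12.2
[ 0.46986559 -0.08828682  0.09892727]
d [-7.17 34.86  3.4 ] r [0.     0.     0.0001]
```

>>> apply_moves:
  plan:
    - {"dx":-1,"dy":5,"dz":0,"rx":0,"ry":0,"rz":0}
    - {"dx":-2.2,"dy":11,"dz":0,"rx":0,"ry":0,"rz":0}
    - {"dx":-3.4,"dy":17,"dz":0,"rx":0,"ry":0,"rz":0}
    - {"dx":-4.6,"dy":23,"dz":0,"rx":0,"ry":0,"rz":0}
    - {"dx":-5.8,"dy":28,"dz":0,"rx":0,"ry":0,"rz":0}
    - {"dx":-6.7,"dy":32,"dz":0,"rx":0,"ry":0,"rz":0}
    - {"dx":-7.28,"dy":34.85,"dz":1.4,"rx":0,"ry":0,"rz":0}
    - {"dx":-7.28,"dy":34.85,"dz":3.4,"rx":0,"ry":0,"rz":0}
    - {"dx":-7.28,"dy":34.85,"dz":4.4,"rx":0,"ry":0,"rz":0}
    - {"dx":-7.28,"dy":34.85,"dz":5.4,"rx":0,"ry":0,"rz":0}

```text
t: 18.25
ee_pos: [0.4648, 0.2675, 0.0393]
tool_rot: [[-0.978, -0.21, -0.0], [-0.21, 0.978, -0.001], [0.0, -0.0, -1.0]]
contact_force: [1.2, -0.1, -1.4]
gripper_width: 0.0359
finger_force: 40.4
```

```bash
python3 - <<'E'
from h import *
did(-7.28,34.85,5.4); go([.4644,.2678,.0015],102.2)
E
```

```text
cmd [0.4644 0.2677 0.04  ] yaz 102.2 meas [0.4648 0.2675 0.0393] 102.15 t 18.25
d [-0.    0.01  3.85] r [0.     0.     0.0001]
```

>>> apply_moves:
  plan:
    - {"dx":0,"dy":0,"dz":1,"rx":0,"ry":0,"rz":0}
    - {"dx":0,"dy":0,"dz":2,"rx":0,"ry":0,"rz":0}
    - {"dx":0,"dy":0,"dz":2.8,"rx":0,"ry":0,"rz":0}
    - {"dx":0,"dy":0,"dz":3.4,"rx":0,"ry":0,"rz":0}
    - {"dx":0,"dy":0,"dz":3.7,"rx":0,"ry":0,"rz":0}
    - {"dx":0,"dy":0,"dz":3.85,"rx":0,"ry":0,"rz":0}
    - {"dx":0,"dy":0,"dz":3.85,"rx":0,"ry":0,"rz":0}
    - {"dx":0,"dy":0,"dz":3.85,"rx":0,"ry":0,"rz":0}

```text
t: 19.25
ee_pos: [0.4649, 0.2684, 0.0014]
tool_rot: [[-0.977, -0.212, 0.001], [-0.212, 0.977, 0.0], [-0.001, 0.0, -1.0]]
contact_force: [-0.3, -0.5, -0.2]
gripper_width: 0.0359
finger_force: 40.4
```

>>> apply_moves:
  plan:
    - {"dx":0,"dy":0,"dz":0,"rx":0,"ry":0,"rz":0}
    - {"dx":0,"dy":0,"dz":0,"rx":0,"ry":0,"rz":0}
    - {"dx":0,"dy":0,"dz":0,"rx":0,"ry":0,"rz":0}
    - {"dx":0,"dy":0,"dz":-0.5,"rx":0,"ry":0,"rz":0}
    - {"dx":0,"dy":0,"dz":-3,"rx":0,"ry":0,"rz":0}
    - {"dx":0,"dy":0,"dz":-8,"rx":0,"ry":0,"rz":0}
    - {"dx":0,"dy":0,"dz":-14,"rx":0,"ry":0,"rz":0}
    - {"dx":0,"dy":0,"dz":-16,"rx":0,"ry":0,"rz":0}
    - {"dx":0,"dy":0,"dz":-16,"rx":0,"ry":0,"rz":0}
  hand: -1

```text
t: 20.38
ee_pos: [0.4657, 0.2688, 0.1632]
tool_rot: [[-0.977, -0.212, 0.004], [-0.212, 0.977, 0.003], [-0.004, 0.002, -1.0]]
contact_force: [0.3, 0.2, -0.4]
gripper_width: 0.0855
finger_force: 0.0
```

```bash
python3 - <<'E'
from h import *
did(0,0,3.85);did(0,0,-16); a=grab('wrist','w9'); H,S,V=hsv(a)
p=proj(a,[[.4633,.2676,.04]])[0].astype(int); b=(p[0]-80,max(0,p[1]-80),p[0]+80,p[1]+80)
blob(a,(H>15)&(H<35)&(S>90),b,.045,'collar')
blob(a,(S<60)&(V>215),b,.027,'marks')
blob(a,(H>105)&(H<130)&(S>120),b,.007,'blue')
c=cv2.imread('pics/w9.png')[b[1]:b[3],b[0]:b[2]]; d=grab('scene','s9'); q=proj(d,[[.4633,.2676,.04]])[0].astype(int); e=cv2.imread('pics/s9.png')[q[1]-40:q[1]+40,q[0]-40:q[0]+40]
cv2.imwrite('pics/c9.png',np.hstack([cv2.resize(c,(400,400),interpolation=2),cv2.resize(e,(400,400),interpolation=2)]))
print('anvil');go([.6239,-.213,.10],62.8)
E
```

```text
cmd [0.4644 0.2677 0.0015] yaz 102.2 meas [0.4657 0.2688 0.1632] 102.22 t 20.375
cmd [0.4644 0.2677 0.1615] yaz 102.2 meas [0.4657 0.2688 0.1632] 102.22 t 20.375
collar px [319. 218.] cent [461.6 267.9] rect [461.5 267.8] [38.5 36.7] long 12.2
marks px [318. 187.] cent [439.6 262.6] rect [439.6 262.6] [ 4.4 29.9] long 102.2
marks px [318. 240.] cent [487.1 272.5] rect [486.1 272.6] [ 5.8 29.5] long 102.2
blue px [316. 204.] cent [458.5 264.9] rect [463.5 267.2] [63.5 64. ] long 102.2
anvil
d [ -5.43 -50.36   6.15] r [0.     0.     0.6877]
```

View pics/c9.png

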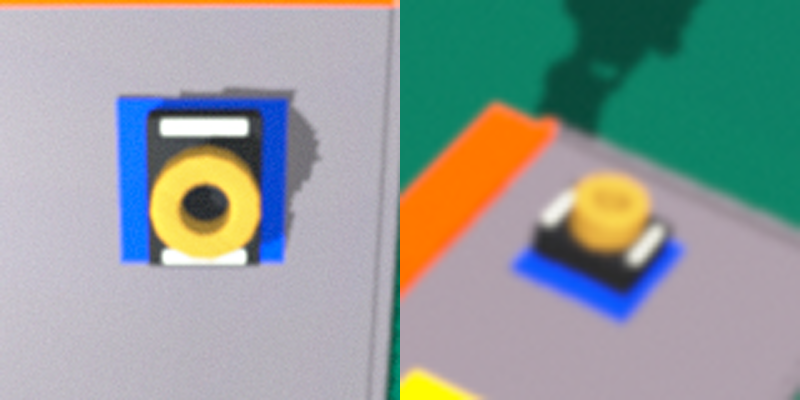

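The collar sits flat and centred on the shoe to about 1 mm. Next is the anvil.

>>> apply_moves:
  plan:
    - {"dx":-0.6,"dy":-6,"dz":0,"rx":0,"ry":0,"rz":0.07}
    - {"dx":-1.2,"dy":-12,"dz":0,"rx":0,"ry":0,"rz":0.17}
    - {"dx":-1.8,"dy":-18,"dz":1,"rx":0,"ry":0,"rz":0.27}
    - {"dx":-2.5,"dy":-24,"dz":2,"rx":0,"ry":0,"rz":0.37}
    - {"dx":-3.2,"dy":-30,"dz":3,"rx":0,"ry":0,"rz":0.47}
    - {"dx":-3.8,"dy":-36,"dz":4,"rx":0,"ry":0,"rz":0.57}
    - {"dx":-4.4,"dy":-42,"dz":5,"rx":0,"ry":0,"rz":0.65}
    - {"dx":-5,"dy":-47,"dz":6,"rx":0,"ry":0,"rz":0.688}
    - {"dx":-5.4,"dy":-50.4,"dz":6.2,"rx":0,"ry":0,"rz":0.688}
    - {"dx":-5.4,"dy":-50.4,"dz":6.2,"rx":0,"ry":0,"rz":0.688}

```text
t: 21.72
ee_pos: [0.6221, -0.2174, 0.0963]
tool_rot: [[-0.887, 0.462, -0.005], [0.462, 0.887, -0.002], [0.003, -0.004, -1.0]]
contact_force: [-1.1, -0.2, -0.5]
gripper_width: 0.0853
finger_force: 0.0
```

```bash
python3 - <<'E'
from h import *
did(-5.4,-50.4,6.2,.688); a=grab('wrist','w10'); H,S,V=hsv(a)
p=proj(a,[[.6239,-.213,.026]])[0].astype(int); b=(p[0]-100,max(0,p[1]-100),p[0]+100,p[1]+100); print(p)
blob(a,(S<60)&(V>150),b,.026,'anvil'); t=load('top0');H2,S2,V2=hsv(t)
blob(a,(S<60)&(V>195),b,.026,'anvil195')
blob(t,(S2<50)&(V2>170),(357,165,392,205),.026,'anvil top')
cv2.imwrite('pics/c10.png',cv2.imread('pics/w10.png')[b[1]:b[3],b[0]:b[2]])
go([.6239,-.213,-.025],62.8)
E
```

```text
cmd [ 0.6237 -0.2135  0.0995] yaz 62.78 meas [ 0.6221 -0.2174  0.0963] 62.46 t 21.725
[325 240]
anvil px [326. 237.] cent [ 621.4 -212. ] rect [ 622.4 -212.4] [36.7 54.4] long 152.8
anvil195 px [325. 240.] cent [ 623.3 -213.1] rect [ 624.2 -213.5] [36.3 50.2] long 152.8
anvil top px [381. 185.] cent [ 620.4 -224.9] rect [ 620.9 -223.7] [16.5 50. ] long 155.1
anvil top px [371. 180.] cent [ 632.2 -203.9] rect [ 630.7 -204.9] [14.5 50.1] long 151.3
d [1.000e-02 5.000e-02 1.245e+01] r [ 0.      0.     -0.0003]
```

View pics/c10.png

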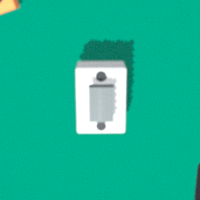

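The anvil face at crop (100,98) fits 50.2×36.3 mm, centred at (624.2, −213.4), yaw 152.8°. Descending to grip it.

>>> apply_moves:
  plan:
    - {"dx":0,"dy":0,"dz":4,"rx":0,"ry":0,"rz":0}
    - {"dx":0,"dy":0,"dz":8,"rx":0,"ry":0,"rz":0}
    - {"dx":0,"dy":0,"dz":11,"rx":0,"ry":0,"rz":0}
    - {"dx":0,"dy":0,"dz":12.45,"rx":0,"ry":0,"rz":0}
    - {"dx":0,"dy":0,"dz":12.45,"rx":0,"ry":0,"rz":0}
    - {"dx":0,"dy":0,"dz":12.45,"rx":0,"ry":0,"rz":0}
    - {"dx":0,"dy":0,"dz":12.45,"rx":0,"ry":0,"rz":0}

```text
t: 22.65
ee_pos: [0.6252, -0.2133, -0.0237]
tool_rot: [[-0.889, 0.457, 0.003], [0.457, 0.889, -0.001], [-0.003, 0.0, -1.0]]
contact_force: [-0.0, -0.4, -0.4]
gripper_width: 0.0853
finger_force: 0.0
```

>>> apply_moves:
  plan:
    - {"dx":0,"dy":0,"dz":0,"rx":0,"ry":0,"rz":0}
    - {"dx":0,"dy":0,"dz":0,"rx":0,"ry":0,"rz":0}
    - {"dx":0,"dy":0,"dz":0,"rx":0,"ry":0,"rz":0}
    - {"dx":0,"dy":0,"dz":0,"rx":0,"ry":0,"rz":0}
    - {"dx":0,"dy":0,"dz":0,"rx":0,"ry":0,"rz":0}
    - {"dx":0,"dy":0,"dz":0,"rx":0,"ry":0,"rz":0}
    - {"dx":0,"dy":0,"dz":-1,"rx":0,"ry":0,"rz":0}
    - {"dx":0,"dy":0,"dz":-5,"rx":0,"ry":0,"rz":0}
    - {"dx":0,"dy":0,"dz":-10,"rx":0,"ry":0,"rz":0}
    - {"dx":0,"dy":0,"dz":-13,"rx":0,"ry":0,"rz":0}
  hand: 1
  newtons: 60

```text
t: 23.9
ee_pos: [0.6244, -0.2125, 0.1066]
tool_rot: [[-0.89, 0.457, 0.001], [0.457, 0.89, -0.0], [-0.001, 0.0, -1.0]]
contact_force: [0.9, -0.8, -4.0]
gripper_width: 0.035
finger_force: 61.5
```

```bash
python3 - <<'E'
from h import *
did(0,0,12.45);did(0,0,-13)
go([.4968,.1156,.06],102.2); print(manip.get_state()['qpos'].round())
E
```

```text
cmd [ 0.6237 -0.2135 -0.025 ] yaz 62.78 meas [ 0.6244 -0.2125  0.1066] 62.82 t 23.9
cmd [ 0.6237 -0.2135  0.105 ] yaz 62.78 meas [ 0.6244 -0.2125  0.1066] 62.82 t 23.9
d [26.34 23.46  4.5 ] r [ 0.      0.     -0.6879]
[  8.  42.  16.  86. -13.  53.  91.]
```

>>> apply_moves:
  plan:
    - {"dx":3.8,"dy":3.4,"dz":0,"rx":0,"ry":0,"rz":-0.1}
    - {"dx":8,"dy":7.2,"dz":0,"rx":0,"ry":0,"rz":-0.22}
    - {"dx":12,"dy":10.8,"dz":0,"rx":0,"ry":0,"rz":-0.34}
    - {"dx":16,"dy":14.4,"dz":0,"rx":0,"ry":0,"rz":-0.46}
    - {"dx":20,"dy":18,"dz":0,"rx":0,"ry":0,"rz":-0.56}
    - {"dx":23.5,"dy":21,"dz":1,"rx":0,"ry":0,"rz":-0.64}
    - {"dx":25.5,"dy":22.7,"dz":2.5,"rx":0,"ry":0,"rz":-0.688}
    - {"dx":26.3,"dy":23.45,"dz":4.5,"rx":0,"ry":0,"rz":-0.688}
    - {"dx":26.3,"dy":23.45,"dz":6.5,"rx":0,"ry":0,"rz":-0.688}
    - {"dx":26.3,"dy":23.45,"dz":8,"rx":0,"ry":0,"rz":-0.688}

```text
t: 25.15
ee_pos: [0.4963, 0.1161, 0.0236]
tool_rot: [[-0.977, -0.212, -0.002], [-0.212, 0.977, -0.0], [0.002, 0.0, -1.0]]
contact_force: [-0.5, 0.2, -2.7]
gripper_width: 0.0349
finger_force: 61.4
```

```bash
python3 - <<'E'
from h import *
did(26.3,23.45,8,-.688)
go([.4966,.1153,-.0175],102.2)
E
```

```text
cmd [0.4971 0.1153 0.025 ] yaz 102.2 meas [0.4963 0.1161 0.0236] 102.26 t 25.15
d [0.05 0.01 4.25] r [0.     0.     0.0001]
```

>>> apply_moves:
  plan:
    - {"dx":0,"dy":0,"dz":1.2,"rx":0,"ry":0,"rz":0}
    - {"dx":0,"dy":0,"dz":2.4,"rx":0,"ry":0,"rz":0}
    - {"dx":0,"dy":0,"dz":3.2,"rx":0,"ry":0,"rz":0}
    - {"dx":0,"dy":0,"dz":3.8,"rx":0,"ry":0,"rz":0}
    - {"dx":0,"dy":0,"dz":4.1,"rx":0,"ry":0,"rz":0}
    - {"dx":0,"dy":0,"dz":4.25,"rx":0,"ry":0,"rz":0}
    - {"dx":0,"dy":0,"dz":4.25,"rx":0,"ry":0,"rz":0}
    - {"dx":0,"dy":0,"dz":4.25,"rx":0,"ry":0,"rz":0}

```text
t: 26.15
ee_pos: [0.4976, 0.1159, -0.0176]
tool_rot: [[-0.977, -0.212, 0.0], [-0.212, 0.977, 0.0], [-0.0, -0.0, -1.0]]
contact_force: [-0.2, -0.4, -4.4]
gripper_width: 0.0348
finger_force: 61.6
```

>>> apply_moves:
  plan:
    - {"dx":0,"dy":0,"dz":0,"rx":0,"ry":0,"rz":0}
    - {"dx":0,"dy":0,"dz":0,"rx":0,"ry":0,"rz":0}
    - {"dx":0,"dy":0,"dz":0,"rx":0,"ry":0,"rz":0}
    - {"dx":0,"dy":0,"dz":-0.5,"rx":0,"ry":0,"rz":0}
    - {"dx":0,"dy":0,"dz":-3,"rx":0,"ry":0,"rz":0}
    - {"dx":0,"dy":0,"dz":-8,"rx":0,"ry":0,"rz":0}
    - {"dx":0,"dy":0,"dz":-14,"rx":0,"ry":0,"rz":0}
    - {"dx":0,"dy":0,"dz":-16,"rx":0,"ry":0,"rz":0}
    - {"dx":0,"dy":0,"dz":-16,"rx":0,"ry":0,"rz":0}
  hand: -1

```text
t: 27.28
ee_pos: [0.4986, 0.1162, 0.1442]
tool_rot: [[-0.977, -0.212, 0.005], [-0.212, 0.977, 0.001], [-0.005, 0.0, -1.0]]
contact_force: [-0.1, 0.1, -0.1]
gripper_width: 0.0854
finger_force: 0.0
```

```bash
python3 - <<'E'
from h import *
did(0,0,4.25);did(0,0,-16); a=grab('wrist','w11'); H,S,V=hsv(a)
p=proj(a,[[.4966,.1154,.03]])[0].astype(int); b=(p[0]-90,max(0,p[1]-90),p[0]+90,p[1]+90); print(p)
blob(a,(S<60)&(V>205),b,.033,'anvil'); 
blob(a,((H>22)&(H<35)&(S>120)&(V>80)),b,.007,'yellow')
print('bar');go([.431,-.232,.08],93.8)
E
```

```text
cmd [ 0.4971  0.1153 -0.0175] yaz 102.2 meas [0.4986 0.1162 0.1442] 102.22 t 27.275
cmd [0.4971 0.1153 0.1425] yaz 102.2 meas [0.4986 0.1162 0.1442] 102.22 t 27.275
[318 221]
anvil px [284. 209.] cent [491.9  85. ] rect [496.7 107.4] [127.9 103.7] long 12.2
anvil px [237. 210.] cent [500.6  47.8] rect [512.6  50.5] [142.8   4.2] long 12.3
yellow px [316. 207.] cent [490.1 111.8] rect [496.6 114.8] [64.  64.1] long 102.2
bar
d [ 13.8  -32.55   6.25] r [0.     0.     0.1467]
```

>>> apply_moves:
  plan:
    - {"dx":2.2,"dy":-5.2,"dz":0,"rx":0,"ry":0,"rz":0.05}
    - {"dx":4.5,"dy":-10.6,"dz":0,"rx":0,"ry":0,"rz":0.1}
    - {"dx":6.8,"dy":-16,"dz":0,"rx":0,"ry":0,"rz":0.147}
    - {"dx":9.1,"dy":-21.5,"dz":1.5,"rx":0,"ry":0,"rz":0.147}
    - {"dx":11.2,"dy":-26.5,"dz":3,"rx":0,"ry":0,"rz":0.147}
    - {"dx":13,"dy":-30.5,"dz":4.5,"rx":0,"ry":0,"rz":0.147}
    - {"dx":13.8,"dy":-32.55,"dz":6.25,"rx":0,"ry":0,"rz":0.147}
    - {"dx":13.8,"dy":-32.55,"dz":6.25,"rx":0,"ry":0,"rz":0.147}
    - {"dx":13.8,"dy":-32.55,"dz":6.25,"rx":0,"ry":0,"rz":0.147}

```text
t: 28.45
ee_pos: [0.4314, -0.2297, 0.0792]
tool_rot: [[-0.998, -0.068, -0.001], [-0.068, 0.998, 0.002], [0.001, 0.002, -1.0]]
contact_force: [-0.8, 0.1, -0.1]
gripper_width: 0.0852
finger_force: 0.0
```

```bash
python3 - <<'E'
from h import *
did(13.8,-32.55,6.25,.147); a=grab('wrist','w12'); H,S,V=hsv(a)
p=proj(a,[[.431,-.232,.014]])[0].astype(int); b=(p[0]-100,max(0,p[1]-100),p[0]+100,p[1]+100); print(p)
m=(H<20)&(S>90)
blob(a,m,b,.014,'bar'); blob(a,m&(V>190),b,.014,'barbright')
a=load('w11');H,S,V=hsv(a); blob(a,(S<70)&(V>225),(285,170,355,270),.033,'anvil'); blob(a,(S<70),(300,190,340,240),.041,'land')
print(np.percentile(V[190:240,300:340][S[190:240,300:340]<70],[10,30,50,70,90]))
cv2.imwrite('pics/c12.png',np.hstack([cv2.resize(cv2.imread('pics/w11.png')[160:280,258:378],(400,400)),cv2.resize(cv2.imread('pics/w12.png')[b[1]:b[3],b[0]:b[2]],(400,400))]))
go([.431,-.232,-.0265],93.8)
E
```

```text
cmd [ 0.431 -0.232  0.08 ] yaz 93.78 meas [ 0.4314 -0.2297  0.0792] 93.89 t 28.45
[315 241]
bar px [274. 331.] cent [ 505.8 -259.8] rect [ 505.5 -261.4] [17. 55.] long 94.2
bar px [320. 218.] cent [ 413.2 -230. ] rect [ 429.2 -233. ] [56.5 24.6] long 3.3
bar px [314. 218.] cent [ 413.7 -234.1] rect [ 413.7 -234.2] [10.   9.7] long 3.9
bar px [314. 264.] cent [ 447.5 -231.8] rect [ 447.5 -231.7] [10.1 10.8] long 93.8
barbright px [273. 331.] cent [ 506.  -260.3] rect [ 505.5 -261.8] [17.  54.3] long 94.2
barbright px [319. 221.] cent [ 415.6 -230.5] rect [ 429.5 -233.2] [55.8 24.1] long 4.5
barbright px [314. 218.] cent [ 413.7 -234.1] rect [ 413.7 -234.2] [10.   9.7] long 3.9
barbright px [314. 264.] cent [ 447.5 -231.8] rect [ 447.5 -231.7] [10.1 10.8] long 93.8
anvil px [319. 224.] cent [497.7 116.1] rect [498.1 116.6] [50.  35.8] long 11.2
land px [320. 215.] cent [488.2 114.5] rect [488.5 114.5] [40.5 32. ] long 12.2
[150. 155. 182. 248. 250.]
d [ 0.   -0.   10.65] r [ 0.      0.     -0.0003]
```

View pics/c12.png

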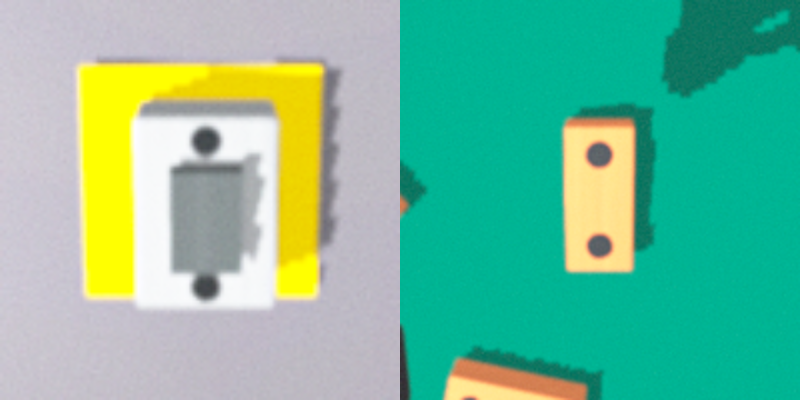

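The left crop shows the anvil on the yellow pad within 2 mm and aligned. The right crop shows the bar with spots at (200,155) and (200,245), giving centre (430.7, −232.9) and yaw 4°. Descending to the bar.

>>> apply_moves:
  plan:
    - {"dx":0,"dy":-0.08,"dz":4,"rx":0,"ry":0,"rz":0}
    - {"dx":0,"dy":-0.08,"dz":7.5,"rx":0,"ry":0,"rz":0}
    - {"dx":0,"dy":-0.08,"dz":9.5,"rx":0,"ry":0,"rz":0}
    - {"dx":0,"dy":-0.08,"dz":10.65,"rx":0,"ry":0,"rz":0}
    - {"dx":0,"dy":-0.08,"dz":10.65,"rx":0,"ry":0,"rz":0}
    - {"dx":0,"dy":-0.08,"dz":10.65,"rx":0,"ry":0,"rz":0}
    - {"dx":0,"dy":-0.08,"dz":10.65,"rx":0,"ry":0,"rz":0}

```text
t: 29.38
ee_pos: [0.4321, -0.2325, -0.0259]
tool_rot: [[-0.998, -0.066, 0.002], [-0.066, 0.998, -0.001], [-0.002, -0.001, -1.0]]
contact_force: [0.2, -0.2, 0.3]
gripper_width: 0.0853
finger_force: 0.0
```

>>> apply_moves:
  plan:
    - {"dx":0,"dy":0,"dz":0,"rx":0,"ry":0,"rz":0}
    - {"dx":0,"dy":0,"dz":0,"rx":0,"ry":0,"rz":0}
    - {"dx":0,"dy":0,"dz":0,"rx":0,"ry":0,"rz":0}
    - {"dx":0,"dy":0,"dz":0,"rx":0,"ry":0,"rz":0}
    - {"dx":0,"dy":0,"dz":0,"rx":0,"ry":0,"rz":0}
    - {"dx":0,"dy":0,"dz":0,"rx":0,"ry":0,"rz":0}
    - {"dx":0,"dy":0,"dz":-1,"rx":0,"ry":0,"rz":0}
    - {"dx":0,"dy":0,"dz":-5,"rx":0,"ry":0,"rz":0}
    - {"dx":0,"dy":0,"dz":-10,"rx":0,"ry":0,"rz":0}
    - {"dx":0,"dy":0,"dz":-13,"rx":0,"ry":0,"rz":0}
  hand: 1
  newtons: 50

```text
t: 30.62
ee_pos: [0.4319, -0.2324, 0.1055]
tool_rot: [[-0.998, -0.066, 0.002], [-0.066, 0.998, -0.001], [-0.002, -0.001, -1.0]]
contact_force: [0.3, -0.2, -1.5]
gripper_width: 0.0223
finger_force: 49.4
```

```bash
python3 - <<'E'
from h import *
did(0,-.08,10.65);did(0,0,-13)
u=np.array([np.cos(np.radians(12.2)),np.sin(np.radians(12.2))])
t=np.array([.4973,.1157])+.072*u; print(t)
go([*t,.05],102.2)
E
```

```text
cmd [ 0.4311 -0.2328 -0.0265] yaz 93.78 meas [ 0.4319 -0.2324  0.1055] 93.8 t 30.625
cmd [ 0.4311 -0.2328  0.1035] yaz 93.78 meas [ 0.4319 -0.2324  0.1055] 93.8 t 30.625
[0.56767394 0.13091539]
d [-16.03  35.39   5.35] r [ 0.      0.     -0.1469]
```

>>> apply_moves:
  plan:
    - {"dx":-2.2,"dy":5,"dz":0,"rx":0,"ry":0,"rz":-0.05}
    - {"dx":-4.7,"dy":10.5,"dz":0,"rx":0,"ry":0,"rz":-0.1}
    - {"dx":-7.2,"dy":16,"dz":0,"rx":0,"ry":0,"rz":-0.147}
    - {"dx":-9.7,"dy":21.5,"dz":0,"rx":0,"ry":0,"rz":-0.147}
    - {"dx":-12.2,"dy":27,"dz":0,"rx":0,"ry":0,"rz":-0.147}
    - {"dx":-14.2,"dy":31.5,"dz":0,"rx":0,"ry":0,"rz":-0.147}
    - {"dx":-16.03,"dy":35.4,"dz":1,"rx":0,"ry":0,"rz":-0.147}
    - {"dx":-16.03,"dy":35.4,"dz":4,"rx":0,"ry":0,"rz":-0.147}
    - {"dx":-16.03,"dy":35.4,"dz":6.5,"rx":0,"ry":0,"rz":-0.147}
    - {"dx":-16.03,"dy":35.4,"dz":8.5,"rx":0,"ry":0,"rz":-0.147}

```text
t: 31.88
ee_pos: [0.5669, 0.1317, 0.0169]
tool_rot: [[-0.977, -0.212, -0.002], [-0.212, 0.977, -0.001], [0.002, -0.0, -1.0]]
contact_force: [0.4, 0.2, -1.0]
gripper_width: 0.0223
finger_force: 49.4
```

```bash
python3 - <<'E'
from h import *
did(-16.03,35.4,8.5,-.147); go([.5677,.1309,-.022],102.2)
E
```

```text
cmd [0.5677 0.131  0.0185] yaz 102.2 meas [0.5669 0.1317 0.0169] 102.25 t 31.875
d [-0.   -0.01  4.05] r [0.     0.     0.0001]
```

>>> apply_moves:
  plan:
    - {"dx":0,"dy":0,"dz":1.2,"rx":0,"ry":0,"rz":0}
    - {"dx":0,"dy":0,"dz":2.4,"rx":0,"ry":0,"rz":0}
    - {"dx":0,"dy":0,"dz":3.2,"rx":0,"ry":0,"rz":0}
    - {"dx":0,"dy":0,"dz":3.7,"rx":0,"ry":0,"rz":0}
    - {"dx":0,"dy":0,"dz":3.95,"rx":0,"ry":0,"rz":0}
    - {"dx":0,"dy":0,"dz":4.05,"rx":0,"ry":0,"rz":0}
    - {"dx":0,"dy":0,"dz":4.05,"rx":0,"ry":0,"rz":0}
    - {"dx":0,"dy":0,"dz":4.05,"rx":0,"ry":0,"rz":0}

```text
t: 32.88
ee_pos: [0.5682, 0.1316, -0.0221]
tool_rot: [[-0.977, -0.212, 0.0], [-0.212, 0.977, 0.0], [-0.0, -0.0, -1.0]]
contact_force: [-0.4, -0.4, -1.7]
gripper_width: 0.0228
finger_force: 49.4
```

>>> apply_moves:
  plan:
    - {"dx":0,"dy":0,"dz":0,"rx":0,"ry":0,"rz":0}
    - {"dx":0,"dy":0,"dz":0,"rx":0,"ry":0,"rz":0}
    - {"dx":0,"dy":0,"dz":0,"rx":0,"ry":0,"rz":0}
    - {"dx":0,"dy":0,"dz":-0.5,"rx":0,"ry":0,"rz":0}
    - {"dx":0,"dy":0,"dz":-3,"rx":0,"ry":0,"rz":0}
    - {"dx":0,"dy":0,"dz":-8,"rx":0,"ry":0,"rz":0}
    - {"dx":0,"dy":0,"dz":-14,"rx":0,"ry":0,"rz":0}
    - {"dx":0,"dy":0,"dz":-19,"rx":0,"ry":0,"rz":0}
    - {"dx":0,"dy":0,"dz":-19,"rx":0,"ry":0,"rz":0}
  hand: -1

```text
t: 34.0
ee_pos: [0.5713, 0.1321, 0.173]
tool_rot: [[-0.977, -0.211, 0.011], [-0.211, 0.977, 0.003], [-0.011, 0.0, -1.0]]
contact_force: [-0.5, -0.3, -0.5]
gripper_width: 0.0855
finger_force: 0.0
```

```bash
python3 - <<'E'
from h import *
did(0,0,4.05);did(0,0,-19); a=grab('wrist','w13'); H,S,V=hsv(a)
p=proj(a,[[.5677,.131,.018]])[0].astype(int); b=(p[0]-90,max(0,p[1]-60),p[0]+90,p[1]+60); print(p)
blob(a,(H<22)&(S>90),b,.018,'bar'); q=proj(a,[[.4973,.1157,.033]])[0].astype(int)
blob(a,(S<70)&(V>225),(q[0]-35,q[1]-45,q[0]+35,q[1]+50),.033,'anvil')
t=load('top0'); H,S,V=hsv(t); n=~((H>60)&(H<100)&(S>90))
s=load('scene0'); H,S,V=hsv(s); blob(s,(S<60)&(V>150),(140,325,185,375),.002,'horn scene')
pp=[[.465,-.405,z] for z in(0,.1)];print(proj(t,pp),proj(s,pp))
cv2.imwrite('pics/c13.png',np.hstack([cv2.resize(cv2.imread('pics/scene0.png')[310:390,125:205],(400,400),interpolation=2),cv2.resize(cv2.imread('pics/top0.png')[225:275,440:490],(400,400),interpolation=2)]))
E
```

```text
cmd [ 0.5677  0.131  -0.022 ] yaz 102.2 meas [0.5713 0.1321 0.173 ] 102.21 t 34.0
cmd [0.5677 0.131  0.168 ] yaz 102.2 meas [0.5713 0.1321 0.173 ] 102.21 t 34.0
[318 207]
bar px [320. 205.] cent [565.  131.7] rect [565.9 131.7] [54.4 23.2] long 12.8
anvil px [319. 129.] cent [497.4 116.3] rect [498.1 116.4] [49.3 35.8] long 12.2
horn scene px [161. 351.] cent [ 437.7 -416.1] rect [ 434.3 -416.2] [ 43.4 108.1] long 176.5
[[456.85613093 252.28382758]
 [468.54671665 247.76213024]] [[173.3947723  357.49580772]
 [160.31741496 330.34127934]]
```

View pics/c13.png

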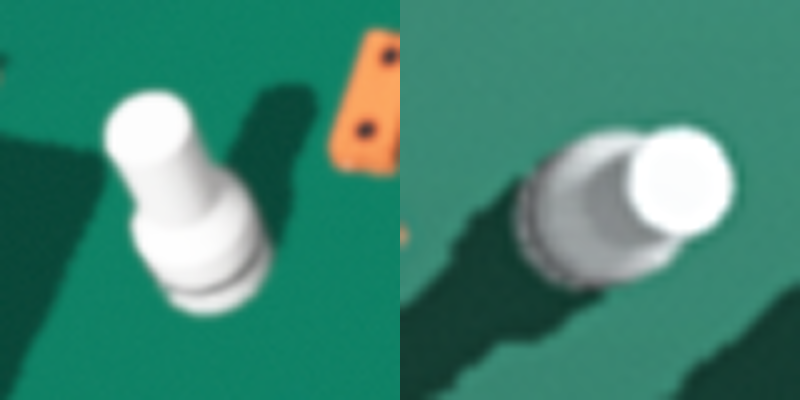

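```bash
python3 - <<'E'
from h import *
t=load('top0');s=load('scene0')
print(ray(t,[[475.2,247.7]],.1),ray(s,[[155,335]],.1))
go([.450,-.410,.16],12.2)
E
```

```text
[[ 0.46498092 -0.42000325  0.1       ]] [[ 0.46723636 -0.4168717   0.1       ]]
d [ 22.94 -50.39   0.8 ] r [ 0.      0.     -1.5707]
```

Both views put the horn's top at about (466, −418.5) mm. The bar sits 18 mm behind the anvil and is aligned. I'll move to the horn, turning the tool by +90°.

>>> apply_moves:
  plan:
    - {"dx":2.3,"dy":-5.5,"dz":0,"rx":0,"ry":0,"rz":0.17}
    - {"dx":4.6,"dy":-11,"dz":0,"rx":0,"ry":0,"rz":0.35}
    - {"dx":6.9,"dy":-16.5,"dz":0,"rx":0,"ry":0,"rz":0.53}
    - {"dx":9.2,"dy":-22,"dz":0,"rx":0,"ry":0,"rz":0.71}
    - {"dx":11.5,"dy":-27.5,"dz":0,"rx":0,"ry":0,"rz":0.89}
    - {"dx":13.8,"dy":-33,"dz":0,"rx":0,"ry":0,"rz":1.07}
    - {"dx":16.1,"dy":-38.5,"dz":0,"rx":0,"ry":0,"rz":1.25}
    - {"dx":18.4,"dy":-44,"dz":0,"rx":0,"ry":0,"rz":1.42}
    - {"dx":20.5,"dy":-49,"dz":0,"rx":0,"ry":0,"rz":1.57}
    - {"dx":21.5,"dy":-51.5,"dz":0.8,"rx":0,"ry":0,"rz":1.57}

```text
t: 35.3
ee_pos: [0.4641, -0.4207, 0.1584]
tool_rot: [[-0.207, 0.978, -0.003], [0.978, 0.207, -0.001], [-0.001, -0.003, -1.0]]
contact_force: [-0.6, 0.3, -0.0]
gripper_width: 0.0855
finger_force: 0.0
```

```bash
python3 - <<'E'
from h import *
did(21.5,-51.5,.8,1.57); cams.get_image('wrist');cams.get_image('wrist');cams.get_image('wrist');a=grab('wrist','w14'); H,S,V=hsv(a)
p=proj(a,[[.466,-.4185,.1]])[0].astype(int); print(p,manip.get_state()['ee_pos'],manip.get_state()['qpos'].round())
b=(p[0]-80,max(0,p[1]-80),p[0]+80,p[1]+80)
for v in (225,240,250): blob(a,(S<40)&(V>v),b,.1,'top%d'%v)
t=grab('top','t14'); H,S,V=hsv(t)
blob(t,(H<22)&(S>90),(205,190,262,250),.018,'bar top'); blob(t,(S<50)&(V>170),(205,210,262,260),.033,'anv'); blob(t,(H>22)&(H<35)&(S>120),(140,225,200,290),.045,'collar')
blob(t,(H>22)&(H<35)&(S>120)&(V>120),(205,210,265,270),.007,'yellow')
blob(t,(H>105)&(H<130)&(S>120),(140,230,195,280),.007,'blue')
c=cv2.resize(cv2.imread('pics/t14.png')[180:310,120:280],(490,400),interpolation=2); w=cv2.resize(cv2.imread('pics/w14.png'),(300,225)); w=cv2.copyMakeBorder(w,0,175,0,0,0); cv2.imwrite('pics/c14.png',np.hstack([c,w]))
E
```

```text
cmd [ 0.4664 -0.4178  0.16  ] yaz 12.25 meas [ 0.4641 -0.4207  0.1584] 11.94 t 35.3
[321 247] [ 0.46619144 -0.41607939  0.1579725 ] [ 20.  39.  34.  90. -24.  59.  73.]
top225 px [320. 231.] cent [ 462.8 -406.6] rect [ 463.1 -407.8] [31.8 48.8] long 102.1
top240 px [320. 232.] cent [ 463.1 -407.6] rect [ 463.4 -408.8] [31.8 46.8] long 102.1
top250 px [323. 242.] cent [ 466.3 -414.3] rect [ 468.6 -411.5] [42.6 28.1] long 61.8
top250 px [300. 229.] cent [ 448.9 -408.3] rect [ 449.  -407.9] [ 3.1 10.7] long 114.6
bar top px [226. 210.] cent [566.2 131.4] rect [566.5 131.5] [55.9 25.6] long 12.6
anv px [233. 238.] cent [499.  114.4] rect [499.  115.8] [50.  36.1] long 12.5
anv px [256. 235.] cent [505.9  60.7] rect [498.3  62.8] [80.4 26.1] long 16.0
yellow px [236. 242.] cent [492.5 109.2] rect [497.4 114.9] [64.3 64.1] long 12.2
blue px [173. 255.] cent [463.8 255.7] rect [464.5 267. ] [65.  65.3] long 102.1
```

View pics/c14.png

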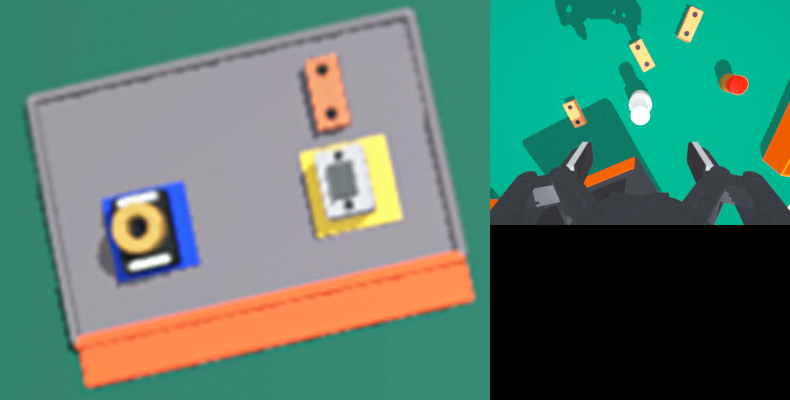

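The top crop shows the layout as wanted, with the bar about 18 mm behind the anvil and the collar on the shoe. The wrist image has the horn directly ahead, its top disc at (465, −418). Descending on the stem.

>>> apply_moves:
  plan:
    - {"dx":0,"dy":0,"dz":3,"rx":0,"ry":0,"rz":0}
    - {"dx":0,"dy":0,"dz":6,"rx":0,"ry":0,"rz":0}
    - {"dx":0,"dy":0,"dz":9,"rx":0,"ry":0,"rz":0}
    - {"dx":0,"dy":0,"dz":11.5,"rx":0,"ry":0,"rz":0}
    - {"dx":0,"dy":0,"dz":13,"rx":0,"ry":0,"rz":0}
    - {"dx":0,"dy":0,"dz":13,"rx":0,"ry":0,"rz":0}
    - {"dx":0,"dy":0,"dz":13,"rx":0,"ry":0,"rz":0}
    - {"dx":0,"dy":0,"dz":13,"rx":0,"ry":0,"rz":0}
    - {"dx":0,"dy":0,"dz":13,"rx":0,"ry":0,"rz":0}

```text
t: 36.67
ee_pos: [0.4672, -0.4176, 0.0305]
tool_rot: [[-0.212, 0.977, 0.001], [0.977, 0.212, -0.001], [-0.001, 0.001, -1.0]]
contact_force: [-0.2, 0.4, 0.4]
gripper_width: 0.0855
finger_force: 0.0
```

```bash
python3 - <<'E'
from h import *
did(0,0,13)
d=grab('scene','s15'); c=cv2.resize(cv2.imread('pics/s15.png')[280:400,90:250],(800,600),interpolation=2); cv2.imwrite('pics/c15.png',c)
E
```

```text
cmd [ 0.4664 -0.4178  0.03  ] yaz 12.25 meas [ 0.4672 -0.4176  0.0305] 12.26 t 36.675
```

View pics/c15.png

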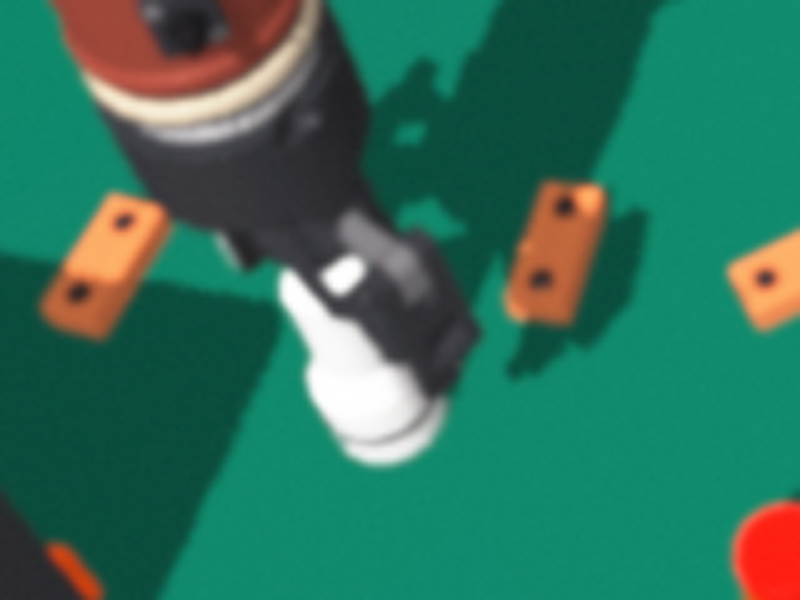

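The fingers straddle the stem and the horn is upright. Closing.

>>> apply_moves:
  plan:
    - {"dx":0,"dy":0,"dz":0,"rx":0,"ry":0,"rz":0}
    - {"dx":0,"dy":0,"dz":0,"rx":0,"ry":0,"rz":0}
    - {"dx":0,"dy":0,"dz":0,"rx":0,"ry":0,"rz":0}
    - {"dx":0,"dy":0,"dz":0,"rx":0,"ry":0,"rz":0}
    - {"dx":0,"dy":0,"dz":0,"rx":0,"ry":0,"rz":0}
    - {"dx":0,"dy":0,"dz":0,"rx":0,"ry":0,"rz":0}
    - {"dx":0,"dy":0,"dz":0,"rx":0,"ry":0,"rz":0}
  hand: 1
  newtons: 30

```text
t: 37.6
ee_pos: [0.4667, -0.4173, 0.0297]
tool_rot: [[-0.212, 0.977, -0.0], [0.977, 0.212, -0.0], [0.0, -0.0, -1.0]]
contact_force: [-0.9, 0.1, -0.1]
gripper_width: 0.027
finger_force: 32.2
```

>>> apply_moves:
  plan:
    - {"dx":0,"dy":0,"dz":0,"rx":0,"ry":0,"rz":0}
    - {"dx":0,"dy":0,"dz":0,"rx":0,"ry":0,"rz":0}
    - {"dx":0,"dy":0,"dz":-1,"rx":0,"ry":0,"rz":0}
    - {"dx":0,"dy":0,"dz":-3,"rx":0,"ry":0,"rz":0}
    - {"dx":0,"dy":0,"dz":-5,"rx":0,"ry":0,"rz":0}
    - {"dx":0,"dy":0,"dz":-7,"rx":0,"ry":0,"rz":0}
    - {"dx":0,"dy":0,"dz":-9,"rx":0,"ry":0,"rz":0}
    - {"dx":0,"dy":0,"dz":-10,"rx":0,"ry":0,"rz":0}
    - {"dx":0,"dy":0,"dz":-10,"rx":0,"ry":0,"rz":0}
  newtons: 80

```text
t: 38.72
ee_pos: [0.4673, -0.4176, 0.1309]
tool_rot: [[-0.213, 0.977, 0.002], [0.977, 0.213, -0.001], [-0.002, 0.001, -1.0]]
contact_force: [0.7, 0.3, -2.6]
gripper_width: 0.0256
finger_force: 78.5
```

```bash
python3 - <<'E'
from h import *
did(0,0,-10); a=grab('wrist','w16')
m=(np.array([.4968,.1154])+np.array([.4638,.2672]))/2; print(m)
go([*m,.13],12.2)
c=cv2.imread('pics/w16.png')[180:400,200:440];d=grab('scene','s16')
P=proj(d,[[.466,-.418,.15]])[0].astype(int);print(P);e=cv2.imread('pics/s16.png')[max(0,P[1]-60):P[1]+60,P[0]-60:P[0]+60]
cv2.imwrite('pics/c16.png',np.hstack([cv2.resize(c,(436,400)),cv2.resize(e,(360,400),interpolation=2)]))
E
```

```text
cmd [ 0.4664 -0.4178  0.13  ] yaz 12.25 meas [ 0.4673 -0.4176  0.1309] 12.27 t 38.725
[0.4803 0.1913]
d [59.23 14.28  0.  ] r [0.     0.     0.0009]
[146 319]
```

View pics/c16.png

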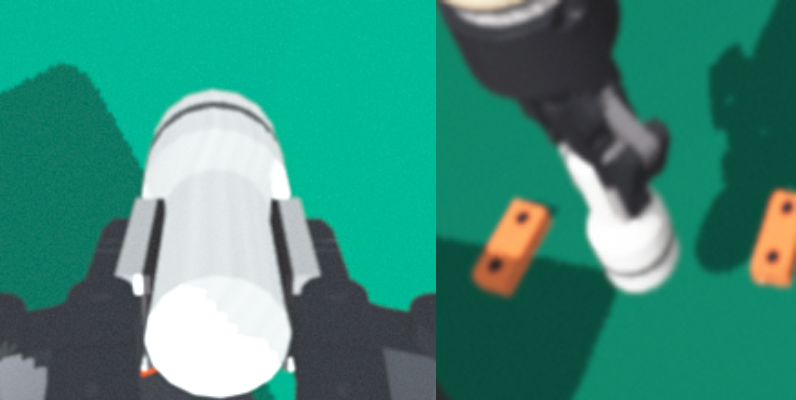

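The horn hangs straight in the grip. Carrying it over gently.

>>> apply_moves:
  plan:
    - {"dx":1.5,"dy":0.4,"dz":0,"rx":0,"ry":0,"rz":0}
    - {"dx":4.5,"dy":1.1,"dz":0,"rx":0,"ry":0,"rz":0}
    - {"dx":8,"dy":1.9,"dz":0,"rx":0,"ry":0,"rz":0}
    - {"dx":12,"dy":2.9,"dz":0,"rx":0,"ry":0,"rz":0}
    - {"dx":16,"dy":3.9,"dz":0,"rx":0,"ry":0,"rz":0}
    - {"dx":20,"dy":4.8,"dz":0,"rx":0,"ry":0,"rz":0}
    - {"dx":24,"dy":5.8,"dz":0,"rx":0,"ry":0,"rz":0}
    - {"dx":28,"dy":6.8,"dz":0,"rx":0,"ry":0,"rz":0}
    - {"dx":32,"dy":7.7,"dz":0,"rx":0,"ry":0,"rz":0}
    - {"dx":35,"dy":8.4,"dz":0,"rx":0,"ry":0,"rz":0}

```text
t: 40.08
ee_pos: [0.4736, -0.0539, 0.1292]
tool_rot: [[-0.215, 0.977, -0.002], [0.977, 0.215, 0.002], [0.002, -0.001, -1.0]]
contact_force: [-0.1, -0.2, -2.4]
gripper_width: 0.0256
finger_force: 78.5
```

>>> apply_moves:
  plan:
    - {"dx":3.5,"dy":0.9,"dz":0,"rx":0,"ry":0,"rz":0}
    - {"dx":7.5,"dy":1.8,"dz":0,"rx":0,"ry":0,"rz":0}
    - {"dx":11.5,"dy":2.8,"dz":0,"rx":0,"ry":0,"rz":0}
    - {"dx":15.5,"dy":3.8,"dz":0,"rx":0,"ry":0,"rz":0}
    - {"dx":19,"dy":4.6,"dz":0,"rx":0,"ry":0,"rz":0}
    - {"dx":22,"dy":5.4,"dz":0,"rx":0,"ry":0,"rz":0}
    - {"dx":24.2,"dy":5.9,"dz":0,"rx":0,"ry":0,"rz":0}
    - {"dx":24.2,"dy":5.9,"dz":0,"rx":0,"ry":0,"rz":0}
    - {"dx":24.2,"dy":5.9,"dz":0,"rx":0,"ry":0,"rz":0}
    - {"dx":24.2,"dy":5.9,"dz":0,"rx":0,"ry":0,"rz":0}

```text
t: 41.32
ee_pos: [0.4807, 0.1902, 0.1298]
tool_rot: [[-0.21, 0.978, -0.0], [0.978, 0.21, -0.001], [-0.001, -0.0, -1.0]]
contact_force: [1.1, 0.2, -2.9]
gripper_width: 0.0259
finger_force: 78.6
```

```bash
python3 - <<'E'
from h import *
did(35,8.4,0);did(24.2,5.9,0); go([.4803,.1913,.0345],12.2); print(manip.get_state()['qpos'].round())
E
```

```text
cmd [ 0.4742 -0.0579  0.13  ] yaz 12.25 meas [0.4807 0.1902 0.1298] 12.13 t 41.325
cmd [0.4805 0.1911 0.13  ] yaz 12.25 meas [0.4807 0.1902 0.1298] 12.13 t 41.325
d [ 0.03 -0.02  9.55] r [0.     0.     0.0009]
[-49.  33.  38. 109. -27.  47.  16.]
```

>>> apply_moves:
  plan:
    - {"dx":0,"dy":0,"dz":1.5,"rx":0,"ry":0,"rz":0}
    - {"dx":0,"dy":0,"dz":3.5,"rx":0,"ry":0,"rz":0}
    - {"dx":0,"dy":0,"dz":5.5,"rx":0,"ry":0,"rz":0}
    - {"dx":0,"dy":0,"dz":7.2,"rx":0,"ry":0,"rz":0}
    - {"dx":0,"dy":0,"dz":8.4,"rx":0,"ry":0,"rz":0}
    - {"dx":0,"dy":0,"dz":9.1,"rx":0,"ry":0,"rz":0}
    - {"dx":0,"dy":0,"dz":9.5,"rx":0,"ry":0,"rz":0}
    - {"dx":0,"dy":0,"dz":9.5,"rx":0,"ry":0,"rz":0}
    - {"dx":0,"dy":0,"dz":9.5,"rx":0,"ry":0,"rz":0}

```text
t: 42.45
ee_pos: [0.4812, 0.1918, 0.0351]
tool_rot: [[-0.213, 0.977, 0.001], [0.977, 0.213, 0.0], [0.0, 0.001, -1.0]]
contact_force: [0.7, 0.3, -2.6]
gripper_width: 0.0253
finger_force: 78.6
```

>>> apply_moves:
  plan:
    - {"dx":0,"dy":0,"dz":0.05,"rx":0,"ry":0,"rz":0}
    - {"dx":0,"dy":0,"dz":0.1,"rx":0,"ry":0,"rz":0}
    - {"dx":0,"dy":0,"dz":0.1,"rx":0,"ry":0,"rz":0}
    - {"dx":0,"dy":0,"dz":0.1,"rx":0,"ry":0,"rz":0}

```text
t: 42.95
ee_pos: [0.4809, 0.1917, 0.0338]
tool_rot: [[-0.212, 0.977, 0.0], [0.977, 0.212, 0.0], [0.0, 0.0, -1.0]]
contact_force: [-0.3, -0.4, -1.9]
gripper_width: 0.0256
finger_force: 78.6
```

```bash
python3 - <<'E'
from h import *
did(0,0,9.5);did(0,0,.1)
E
```

```text
cmd [0.4805 0.1911 0.035 ] yaz 12.25 meas [0.4809 0.1917 0.0338] 12.27 t 42.95
cmd [0.4805 0.1911 0.034 ] yaz 12.25 meas [0.4809 0.1917 0.0338] 12.27 t 42.95
```

>>> apply_moves:
  plan:
    - {"dx":0,"dy":0,"dz":0.04,"rx":0,"ry":0,"rz":0}
    - {"dx":0,"dy":0,"dz":0.04,"rx":0,"ry":0,"rz":0}
    - {"dx":0,"dy":0,"dz":0.04,"rx":0,"ry":0,"rz":0}

```text
t: 43.32
ee_pos: [0.481, 0.1916, 0.0337]
tool_rot: [[-0.212, 0.977, 0.0], [0.977, 0.212, 0.0], [0.0, 0.0, -1.0]]
contact_force: [-1.7, -0.5, 3.9]
gripper_width: 0.0259
finger_force: 78.8
```

>>> apply_moves:
  plan:
    - {"dx":0,"dy":0,"dz":0,"rx":0,"ry":0,"rz":0}
    - {"dx":0,"dy":0,"dz":0,"rx":0,"ry":0,"rz":0}
    - {"dx":0,"dy":0,"dz":0,"rx":0,"ry":0,"rz":0}
    - {"dx":0,"dy":0,"dz":0,"rx":0,"ry":0,"rz":0}
  newtons: 20

```text
t: 43.82
ee_pos: [0.481, 0.1917, 0.0337]
tool_rot: [[-0.212, 0.977, 0.0], [0.977, 0.212, 0.0], [0.0, 0.0, -1.0]]
contact_force: [-2.0, 0.0, 4.9]
gripper_width: 0.026
finger_force: 78.9
```

>>> apply_moves:
  plan:
    - {"dx":0,"dy":0,"dz":0,"rx":0,"ry":0,"rz":0}
    - {"dx":0,"dy":0,"dz":0,"rx":0,"ry":0,"rz":0}
    - {"dx":0,"dy":0,"dz":0,"rx":0,"ry":0,"rz":0}
    - {"dx":0,"dy":0,"dz":0,"rx":0,"ry":0,"rz":0}
    - {"dx":0,"dy":0,"dz":0,"rx":0,"ry":0,"rz":0}
    - {"dx":0,"dy":0,"dz":-3,"rx":0,"ry":0,"rz":0}
    - {"dx":0,"dy":0,"dz":-7,"rx":0,"ry":0,"rz":0}
    - {"dx":0,"dy":0,"dz":-12,"rx":0,"ry":0,"rz":0}
    - {"dx":0,"dy":0,"dz":-16,"rx":0,"ry":0,"rz":0}
    - {"dx":0,"dy":0,"dz":-16,"rx":0,"ry":0,"rz":0}
  hand: -1

```text
t: 45.08
ee_pos: [0.4831, 0.1919, 0.1964]
tool_rot: [[-0.212, 0.977, 0.007], [0.977, 0.212, 0.003], [0.001, 0.007, -1.0]]
contact_force: [-1.0, -1.0, -0.1]
gripper_width: 0.0851
finger_force: 0.0
```

>>> apply_moves:
  plan:
    - {"dx":-6,"dy":0,"dz":0,"rx":0,"ry":0,"rz":0}
    - {"dx":-12,"dy":0,"dz":0,"rx":0,"ry":0,"rz":0}
    - {"dx":-18,"dy":0,"dz":0,"rx":0,"ry":0,"rz":0}
    - {"dx":-24,"dy":0,"dz":0,"rx":0,"ry":0,"rz":0}
    - {"dx":-28,"dy":0,"dz":0,"rx":0,"ry":0,"rz":0}
    - {"dx":-30,"dy":0,"dz":0,"rx":0,"ry":0,"rz":0}
    - {"dx":-30,"dy":0,"dz":0,"rx":0,"ry":0,"rz":0}
    - {"dx":-30,"dy":0,"dz":0,"rx":0,"ry":0,"rz":0}

```text
t: 46.08
ee_pos: [0.544, -0.0998, 0.1923]
tool_rot: [[-0.214, 0.977, -0.002], [0.977, 0.214, 0.002], [0.002, -0.002, -1.0]]
contact_force: [0.0, 0.9, 0.3]
gripper_width: 0.0854
finger_force: 0.0
```

```bash
python3 - <<'E'
from h import *
t=grab('top','t17'); s=grab('scene','s17'); H,S,V=hsv(t)
blob(t,(S<40)&(V>235),(180,205,230,260),.104,'horn top'); blob(t,(H<22)&(S>90),(205,190,262,250),.018,'bar top')
c=cv2.resize(cv2.imread('pics/t17.png')[180:310,120:280],(430,350),interpolation=2); e=cv2.resize(cv2.imread('pics/s17.png')[150:290,310:470],(370,350),interpolation=2); cv2.imwrite('pics/c17.png',np.hstack([c,e]))
a=load('top0')
H,S,V=hsv(t); blob(t,~((H>60)&(H<100)&(S>90)),(340,208,362,230),.026,'fitting');blob(t,~((H>60)&(H<100)&(S>90)),(418,168,446,198),.04,'jar')
print(manip.get_state()['t'],manip.get_state()['ee_pos'])
E
```

```text
horn top px [196. 243.] cent [480.3 183.6] rect [479.  181.5] [45.1 26.9] long 80.9
bar top px [254. 239.] cent [497.8  68.2] rect [508.9  76.1] [50.3 66.9] long 179.5
bar top px [226. 210.] cent [566.1 131.4] rect [566.4 131.5] [55.8 25.6] long 12.6
fitting px [347. 220.] cent [ 540.4 -145.5] rect [ 542.6 -149. ] [38.9 48.7] long 179.1
jar px [431. 181.] cent [ 626.3 -341.5] rect [ 625.7 -341.6] [35.9 47.7] long 133.7
46.175 [ 0.54437905 -0.09951898  0.19274459]
```

View pics/c17.png

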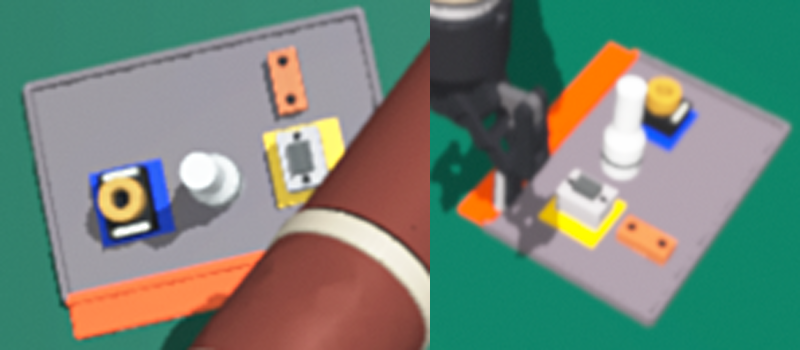

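The horn stands upright midway between the pads, the other four parts are in place, and the arm is clear. Handing in.

```bash
python3 -c "from station import finish_job; print(finish_job())"
```

```text
the job is handed in; nothing more can be done
None
```

The job is handed in at about 46 s: anvil, shoe, collar and bar are in place to about 2 mm with roughly an 18 mm gap behind the anvil, the horn was placed last and stands upright midway between the pads, and the jar and fitting were never touched.

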